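# Plunger check of the dosing syringes before packing

### The arm

A 7-joint arm with a two-finger parallel gripper is mounted at the origin on the work surface. World frame = base frame: x ahead of the robot, y to its left, z up, the work surface at z = 0. Lengths are in m, angles in degrees, forces in N, time in s.
With the tool pointing down it reaches from about 0.35 to 0.9 m from the base axis. Payload 7.2 kg.
Tool frame: the origin (TCP) lies midway between the tips of the shut fingers; the grasp point (between the pads) lies 19 mm behind it (tcp_to_grasp is the z of the grasp point in the tool frame, in m); z points along the fingers, x is the direction in which the jaws open and shut, and the axes are right-handed (so a half turn about z gives the same grasp; the last joint's range is limited). The gripper opens to 85 mm and grips with 20 to 120 N. Pads are 22 mm wide; open, the fingers measure 114 mm over their backs; the gripper's body (76 mm by 85 mm) begins 54 mm behind the grasp point. The pads swing forward as they close: fully open they stand 13 mm farther back than shut.
Start: joints at [62.441, 23.554, -0.728, 91.456, 0.321, 64.991, -4.71], TCP at [0.251, -0.573, 0.231] pointing down, gripper open.
Joint ranges: [-169.25, 169.25], [-16.82, 113.86], [-84.01, 82.57], [7.8, 145.47], [-59.2, 239.2], [7.22, 106.19], [-163.78, 163.78]. Speed limits (degrees/s): [136.94, 136.94, 172.46, 172.46, 180, 180, 180].

### API

Orientations are given as [roll, pitch, yaw] about the fixed x, y, z axes, in that order (R = Rz(yaw) Ry(pitch) Rx(roll)).
In Python, from cell import get_state, snapshot, calibration, hand_in, tcp_to_grasp gives the robot as it stands.
- The arm moves only by the shell command python3 -m pendant 'ROWS'. ROWS is JSON, a list that holds one entry, the list of rows, each a list of 7 numbers: the shift along the tool's x, y, z as a fraction of full scale, then the turn, a rotation vector about the tool's x, y, z as a fraction of full scale, then the closure, from 0 (fully open) to 1 (shut). A call has 1 to 8 rows; each row shifts and turns the commanded pose from where the row before left it, along the tool's axes as they then stand; what a row does not reach is not made up. Full scale, the value 1, is 0.3 m for a shift and pi/2 rad for a turn. A row lasts 1/10 s, in which the tool goes at most 50 mm and 8.59 degrees, less where a joint would pass 70% of its speed; a pose out of reach is approached as far as the arm can. A call with a number of a shift or a turn outside -1 to 1 is refused whole. A call with a gripper value outside its range is refused whole. The fingers move at their own pace and stop on an object; the grip force is fixed at half the most. Time passes only in rows, so rows that do not move let the fingers close. It gives the time, the measured TCP pose, the force and the opening at its end, in the units of the state.
- get_state(): the state, without advancing time (a new reading comes with each control period).
- snapshot(name): name is "scene" or "top"; returns the picture (400x640x3 uint8, red, green, blue); there is no depth.
- calibration(name): a dict with "vertical_fov" (degrees; the focal length in pixels is half the picture's height over the tangent of half this angle, whatever the lens; pixels are square), "cx", "cy" (the principal point, pixels), "D" ([k1, k2, p1, p2, k3] as OpenCV has them; the pictures are not rectified), "extrinsics" (4x4, takes a point from world to camera coordinates). Camera axes: x right, y up, looking along -z (the intrinsics and any distortion apply to the point x, -y, -z); pixel columns grow to the right and rows downward; lengths in m; the calibration is good to about 2 mm. A picture is of the moment at which its call begins. calibration takes no time and is no camera call.
- hand_in(): hands the job in, once; it reports no verdict.
The state is a dict: "clock": time; "joints": joint angles; "dq": joint speeds; "effort": joint torques, N m; "tcp_pos": TCP position; "tcp_rot": TCP orientation; "contact_force": force on the tool from outside, world axes, zero at the start; "wrist_torque": the same for the moment, N m; "grip_width": opening from 0.0 (shut) to 1.0 (fully open).
Only numpy, scipy, OpenCV 4.12 (cv2) and the standard library are available. Lean on these libraries where they do the work, as an engineer would, in place of code of your own. Each camera call takes 0.05 s, during which the arm holds its last target.

### The job

Check the four dosing syringes standing in the slanted rack: press every plunger in through its stroke with a finger-light push, leaving each good one fully home in its place in the rack. One that sticks stops short: do not force it, but take that syringe out of the rack and hang it upright by both its finger loops on the two pins of the red stand, let go of it, and disturb nothing else on the bench.

Things in the scene. Friction and masses are not known exactly. Their poses are not given: they have to be found in the camera images.
- syringe_1_grip (a point): Dosing syringe 1 (1 leftmost to 4 rightmost in the rack), 0.18 kg: point on its axis in the blue head, 30 (x) x 34 (y) x 28 mm (10 mm of it above this point); grip the +y and -y flats here. z: axis, nozzle to thumb disc; x: along the finger loops, a bar 84 x 24 x 5 mm, underside 23 mm below this point, with a 14 mm square eye 30 mm either side of the axis. White barrel, 29 mm thick, ends 135 mm below. Lifts out of the rack along z.
- plunger_1 (a joint): Plunger of syringe 1: m pressed in, 0 drawn right out, 0.026 fully home; starts at 0 to 0.005. No spring: a good one slides with 3 to 6 N of drag and stays where left; a sticking one runs alike until about 15 mm in, then stops hard. All look alike.
- thumb_1: Green thumb disc of plunger 1, soft rubber (gives 2 mm at 12 N), diameter 24 mm, 6 mm thick; origin at the centre of its underside, z outward along the syringe's axis (the face to press is 6 mm along z). The origin is 40 mm from the syringe's grip point when drawn out, 14 mm when home. Over 40 N would damage it.
- syringe_2_grip (a point): Dosing syringe 2 (1 leftmost to 4 rightmost in the rack), 0.18 kg: point on its axis in the blue head, 30 (x) x 34 (y) x 28 mm (10 mm of it above this point); grip the +y and -y flats here. z: axis, nozzle to thumb disc; x: along the finger loops, a bar 84 x 24 x 5 mm, underside 23 mm below this point, with a 14 mm square eye 30 mm either side of the axis. White barrel, 29 mm thick, ends 135 mm below. Lifts out of the rack along z.
- plunger_2 (a joint): Plunger of syringe 2: m pressed in, 0 drawn right out, 0.026 fully home; starts at 0 to 0.005. No spring: a good one slides with 3 to 6 N of drag and stays where left; a sticking one runs alike until about 15 mm in, then stops hard. All look alike.
- thumb_2: Green thumb disc of plunger 2, soft rubber (gives 2 mm at 12 N), diameter 24 mm, 6 mm thick; origin at the centre of its underside, z outward along the syringe's axis (the face to press is 6 mm along z). The origin is 40 mm from the syringe's grip point when drawn out, 14 mm when home. Over 40 N would damage it.
- syringe_3_grip (a point): Dosing syringe 3 (1 leftmost to 4 rightmost in the rack), 0.18 kg: point on its axis in the blue head, 30 (x) x 34 (y) x 28 mm (10 mm of it above this point); grip the +y and -y flats here. z: axis, nozzle to thumb disc; x: along the finger loops, a bar 84 x 24 x 5 mm, underside 23 mm below this point, with a 14 mm square eye 30 mm either side of the axis. White barrel, 29 mm thick, ends 135 mm below. Lifts out of the rack along z.
- plunger_3 (a joint): Plunger of syringe 3: m pressed in, 0 drawn right out, 0.026 fully home; starts at 0 to 0.005. No spring: a good one slides with 3 to 6 N of drag and stays where left; a sticking one runs alike until about 15 mm in, then stops hard. All look alike.
- thumb_3: Green thumb disc of plunger 3, soft rubber (gives 2 mm at 12 N), diameter 24 mm, 6 mm thick; origin at the centre of its underside, z outward along the syringe's axis (the face to press is 6 mm along z). The origin is 40 mm from the syringe's grip point when drawn out, 14 mm when home. Over 40 N would damage it.
- syringe_4_grip (a point): Dosing syringe 4 (1 leftmost to 4 rightmost in the rack), 0.18 kg: point on its axis in the blue head, 30 (x) x 34 (y) x 28 mm (10 mm of it above this point); grip the +y and -y flats here. z: axis, nozzle to thumb disc; x: along the finger loops, a bar 84 x 24 x 5 mm, underside 23 mm below this point, with a 14 mm square eye 30 mm either side of the axis. White barrel, 29 mm thick, ends 135 mm below. Lifts out of the rack along z.
- plunger_4 (a joint): Plunger of syringe 4: m pressed in, 0 drawn right out, 0.026 fully home; starts at 0 to 0.005. No spring: a good one slides with 3 to 6 N of drag and stays where left; a sticking one runs alike until about 15 mm in, then stops hard. All look alike.
- thumb_4: Green thumb disc of plunger 4, soft rubber (gives 2 mm at 12 N), diameter 24 mm, 6 mm thick; origin at the centre of its underside, z outward along the syringe's axis (the face to press is 6 mm along z). The origin is 40 mm from the syringe's grip point when drawn out, 14 mm when home. Over 40 N would damage it.
- rack: Fixed steel draining rack, 400 mm wide (y), 130 mm deep; origin on the table under its middle, x away from the robot. The syringes rest by their loops on its sloped plate, each through a 34 mm square hole, 85 mm apart along y, leaning 30 degrees, thumb end up and towards -x. On the row the plate is 150 mm up. Steel uprights at y = +-205 mm.
- rack_rail (a point): Middle of the 14 mm brush rail above the syringes, parallel to y of the rack, 330 mm above the rack's origin, ending at y = +215 and -285 mm (a brush hangs at -262 mm). It bars a hand coming straight down; one leaning 30 degrees, in line with the syringes, clears it.
- hanger: Fixed red out-of-service stand, base 150 x 90 mm; origin on the table under its centre. Two upright 22 mm posts at x = +-30 mm, shoulders 150 mm up, carry 7 mm round-ended pins, tips 176 mm up. A syringe hangs upright, nozzle down between the posts, a loop eye over each pin (either way round), loops resting on the shoulders.
- hanger_seat (a point): Where a syringe's grip point comes when it hangs properly on the red stand: 173 mm above the table on the stand's centre; x along the line of the two pins, z up.
- jar: Bystander: green glass jar with yellow cap, 72 mm across, 100 mm high; origin under its centre.
- shaker: Bystander: aluminium shaker, 55 mm across, 86 mm high; origin under its centre.
- sauce_bottle: Bystander: yellow squeeze bottle, 60 mm across, 197 mm high with nozzle; origin under its centre.
- prep_bowl: Bystander: steel bowl, 130 mm across, 50 mm high; origin under its centre.
- scraper: Bystander: flat bench scraper, 95 x 140 mm, 20 mm high at its handle; origin on the table under the blade.
- cleaver: Bystander: cleaver lying on the round green board (board 320 mm across, 30 mm high, fixed); blade 190 x 75 mm, handle 110 mm; origin under the blade's heel.
Mind the look-alikes: they are no part of the job. What is shaped like the part that bears syringe_1_grip but yellow is not meant.

How it is judged (in metres and radians):
At the end, for the whole second after the job is handed in: Three syringes within 8 mm of their places in the rack, plungers home (23.5 of 26 mm or more); the sticking one, pressed until it stopped (11 to 20 mm), hangs on both pins: head within 6 mm across and 4 mm in height of the stand's seat, upright within 0.12 rad, loops in line within 0.2 rad (((horizontal distance between syringe_1_grip and hanger_seat below 0.006 m and z of syringe_1_grip in the frame of hanger_seat between -0.004 and 0.004 m and angle between syringe_1_grip's own z axis and vertical below 0.12 rad and angle between the x axis of syringe_1_grip and the x axis of hanger, either way round below 0.2 rad and value of joint plunger_1 between 0.011 and 0.02 m and value of joint each of plunger_2, plunger_3, plunger_4 above 0.0235 m and distance of each of syringe_2_grip, syringe_3_grip, syringe_4_grip from where it was at the start of the episode below 0.008 m) or (horizontal distance between syringe_2_grip and hanger_seat below 0.006 m and z of syringe_2_grip in the frame of hanger_seat between -0.004 and 0.004 m and angle between syringe_2_grip's own z axis and vertical below 0.12 rad and angle between the x axis of syringe_2_grip and the x axis of hanger, either way round below 0.2 rad and value of joint plunger_2 between 0.011 and 0.02 m and value of joint each of plunger_1, plunger_3, plunger_4 above 0.0235 m and distance of each of syringe_1_grip, syringe_3_grip, syringe_4_grip from where it was at the start of the episode below 0.008 m) or (horizontal distance between syringe_3_grip and hanger_seat below 0.006 m and z of syringe_3_grip in the frame of hanger_seat between -0.004 and 0.004 m and angle between syringe_3_grip's own z axis and vertical below 0.12 rad and angle between the x axis of syringe_3_grip and the x axis of hanger, either way round below 0.2 rad and value of joint plunger_3 between 0.011 and 0.02 m and value of joint each of plunger_1, plunger_2, plunger_4 above 0.0235 m and distance of each of syringe_1_grip, syringe_2_grip, syringe_4_grip from where it was at the start of the episode below 0.008 m) or (horizontal distance between syringe_4_grip and hanger_seat below 0.006 m and z of syringe_4_grip in the frame of hanger_seat between -0.004 and 0.004 m and angle between syringe_4_grip's own z axis and vertical below 0.12 rad and angle between the x axis of syringe_4_grip and the x axis of hanger, either way round below 0.2 rad and value of joint plunger_4 between 0.011 and 0.02 m and value of joint each of plunger_1, plunger_2, plunger_3 above 0.0235 m and distance of each of syringe_1_grip, syringe_2_grip, syringe_3_grip from where it was at the start of the episode below 0.008 m))); the robot touches nothing.
It fails at once if a plunger is forced: more than 40 N on a thumb disc (contact force between any of thumb_1, thumb_2, thumb_3, thumb_4 and anything else above 40 N).
It fails at once if a bystander is moved by more than 30 mm (distance of any of jar, shaker, sauce_bottle, prep_bowl, scraper, cleaver from where it was at the start of the episode above 0.03 m).
It also fails if it takes over 61 s, if anything falls off the work surface, if the arm or the gripper's body presses on something with over 40 N, if the wrist force passes 120 N, or if a joint passes its speed limit or range.

## Working session

There is one attempt and no reset: what is moved stays moved. The work goes in short steps, Python scripts to look and compute and a shell command to move; the robot and the scene stay as the last step left them, time stands still between calls to the robot, and variables do not carry over. Pictures are saved under pics/ and viewed, and the job is handed in when it is done.

```bash
ls; mkdir -p pics; python3 - <<'E'
from cell import *
import cv2
print(get_state()); print(tcp_to_grasp)
for n in("scene","top"):
    im=snapshot(n); cv2.imwrite(f"pics/{n}0.png",im[:,:,::-1]); c=calibration(n); print(n,c)
E
```

```text
pics
{'clock': 0.0, 'joints': array([62.4409623 , 23.60234253, -0.72883762, 91.50559293,  0.32117908,
       64.99055234, -4.71039533]), 'dq': array([ 0.0202031 ,  0.00993422, -0.07638009, -0.06030569, -0.06286656,
       -0.0256331 , -0.01390407]), 'effort': array([-7.35332524e-04, -6.00646448e+01,  6.81783780e-01, -2.99417621e+01,
        1.38244187e-02,  1.07845408e-02,  3.59217790e-05]), 'tcp_pos': array([ 0.25048986, -0.57204682,  0.23041671]), 'tcp_rot': array([ 1.79993052e+02,  9.61931464e-02, -6.63472141e+01]), 'contact_force': array([ 0.13810197, -0.16944285,  0.15081193]), 'wrist_torque': array([-0.04498912, -0.00067498, -0.02464568]), 'grip_width': 1.0013683936594109}
-0.0187
scene {'vertical_fov': 49.14207165544942, 'cx': 323.7780819398357, 'cy': 198.27736146915407, 'D': array([-0.05919421,  0.        ,  0.        ,  0.        ,  0.        ]), 'extrinsics': array([[ 0.54146978,  0.84068731, -0.00743753, -0.31263116],
       [-0.47177942,  0.31116225,  0.8249862 ,  0.04273897],
       [ 0.69586971, -0.44319622,  0.56510393, -2.02233459],
       [ 0.        ,  0.        ,  0.        ,  1.        ]])}
top {'vertical_fov': 50.80368266392328, 'cx': 319.3321215962609, 'cy': 201.82005253706848, 'D': array([-0.00968657,  0.        ,  0.        ,  0.        ,  0.        ]), 'extrinsics': array([[-0.03835427, -0.99923951, -0.00702446,  0.08282678],
       [ 0.97042919, -0.03892312,  0.23822714, -0.5081075 ],
       [-0.23831939,  0.00232028,  0.97118406, -1.33753007],
       [ 0.        ,  0.        ,  0.        ,  1.        ]])}
```

View pics/scene0.png

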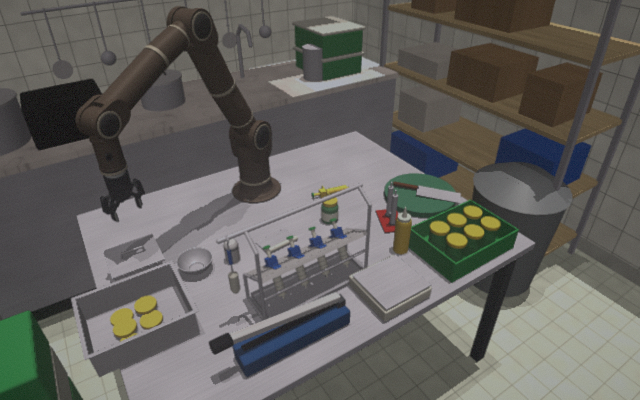

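View pics/top0.png

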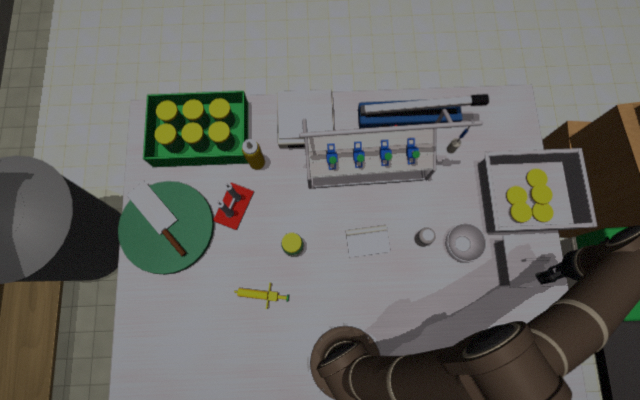

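```bash
python3 - <<'E'
import cv2
a=cv2.imread("pics/top0.png")
cv2.imwrite("pics/top0c.png",cv2.resize(a[110:200,295:445],None,fx=5,fy=5,interpolation=cv2.INTER_CUBIC))
cv2.imwrite("pics/top0h.png",cv2.resize(a[170:240,200:270],None,fx=8,fy=8,interpolation=cv2.INTER_CUBIC))
s=cv2.imread("pics/scene0.png")
cv2.imwrite("pics/sc0c.png",cv2.resize(s[185:315,220:380],None,fx=5,fy=4.6,interpolation=cv2.INTER_CUBIC))
cv2.imwrite("pics/sc0h.png",cv2.resize(s[170:260,365:465],None,fx=6,fy=6,interpolation=cv2.INTER_CUBIC))
E
```

```text
(no output)
```

View pics/top0c.png

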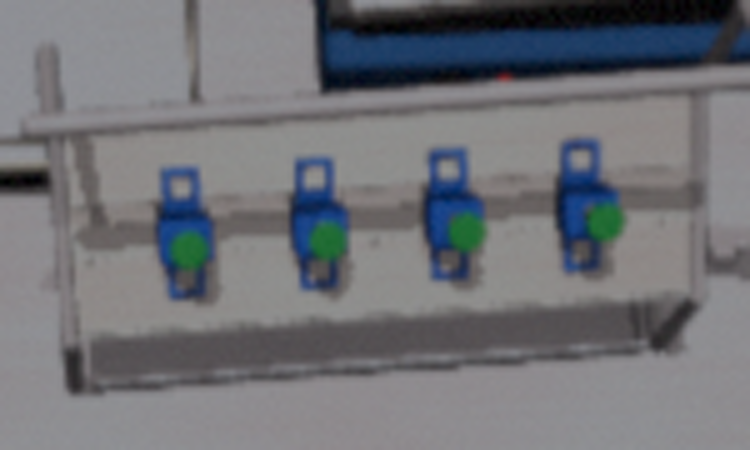

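View pics/top0h.png

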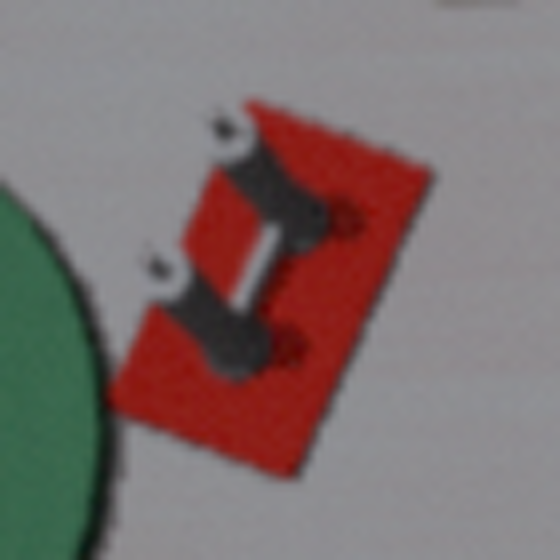

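View pics/sc0c.png

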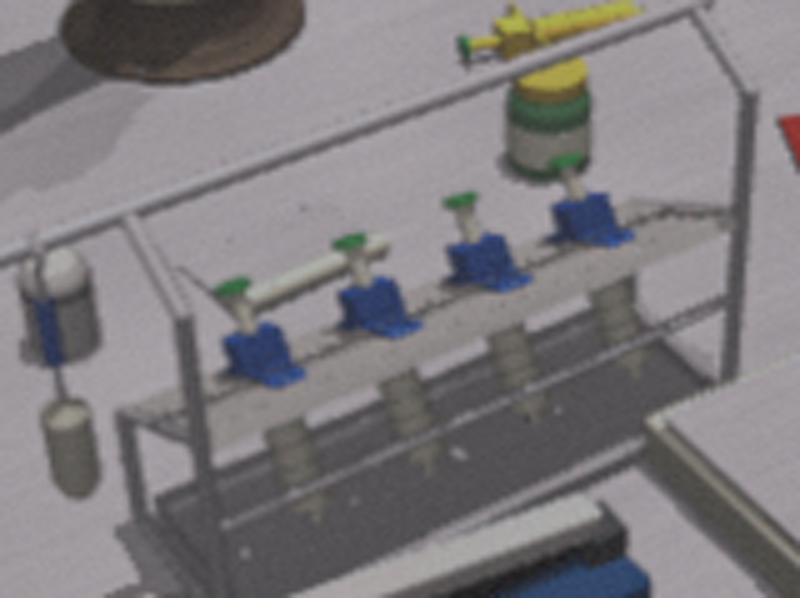

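View pics/sc0h.png

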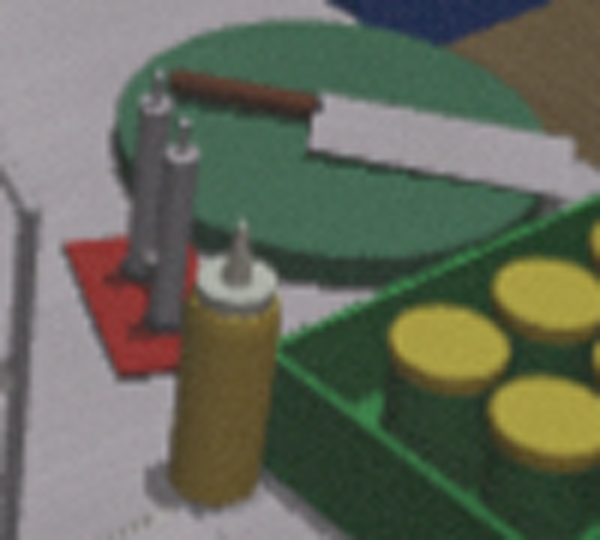

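```bash
cat > h.py <<'E'
import numpy as np, cv2
from cell import calibration
from scipy.spatial.transform import Rotation as Ro
C={n:calibration(n) for n in("scene","top")}
def proj(n,P):
    c=C[n]; P=np.atleast_2d(P); f=200/np.tan(np.radians(c["vertical_fov"]/2))
    E=c["extrinsics"]; p=P@E[:3,:3].T+E[:3,3]; p=p*[1,-1,-1]
    K=np.array([[f,0,c["cx"]],[0,f,c["cy"]],[0,0,1]])
    return cv2.projectPoints(p,np.zeros(3),np.zeros(3),K,np.array(c["D"]))[0][:,0]
def hue(n,im,lo,hi):
    return cv2.inRange(cv2.cvtColor(im,cv2.COLOR_BGR2HSV),lo,hi)
E
python3 - <<'E'
from h import *
for n,box in(("top",(295,445,110,200)),("scene",(220,380,185,315))):
    im=cv2.imread(f"pics/{n}0.png")
    for nm,lo,hi in(("green",(45,90,50),(80,255,255)),("blue",(100,110,60),(125,255,255))):
        m=hue(n,im,lo,hi); b=np.zeros_like(m); b[box[2]:box[3],box[0]:box[1]]=m[box[2]:box[3],box[0]:box[1]]
        k,l,s,c=cv2.connectedComponentsWithStats(b)
        print(n,nm,[(s[i].tolist(),c[i].round(1).tolist()) for i in range(1,k) if s[i][4]>8])
m=hue("top",cv2.imread("pics/top0.png"),(0,150,60),(8,255,255)); k,l,s,c=cv2.connectedComponentsWithStats(m); print([(s[i].tolist(),c[i].round(1).tolist()) for i in range(1,k) if s[i][4]>30])
E
```

```text
top green [([413, 151, 7, 7, 41], [415.7, 153.9]), ([385, 153, 7, 7, 41], [387.9, 156.0]), ([357, 155, 7, 7, 40], [360.2, 158.1]), ([330, 157, 6, 7, 38], [332.5, 160.0])]
top blue [([360, 115, 79, 9, 518], [397.8, 118.9]), ([441, 116, 4, 5, 15], [442.9, 118.4]), ([407, 138, 12, 26, 134], [410.8, 149.9]), ([380, 140, 12, 21, 119], [383.9, 150.0]), ([353, 142, 12, 26, 116], [357.0, 152.6]), ([326, 144, 11, 26, 101], [330.5, 153.9])]
scene green [([264, 246, 5, 3, 10], [266.0, 246.9])]
scene blue [([331, 227, 15, 11, 85], [338.2, 232.5]), ([310, 236, 16, 12, 93], [317.4, 241.7]), ([289, 246, 15, 12, 99], [295.6, 251.7]), ([265, 255, 16, 14, 113], [272.4, 262.1]), ([229, 258, 3, 5, 9], [229.7, 260.0]), ([322, 306, 27, 9, 146], [337.6, 311.3])]
[([213, 183, 40, 46, 664], [235.1, 208.1]), ([223, 192, 9, 15, 83], [227.2, 199.0])]
```

```bash
cat > fit.py <<'E'
from h import *
from scipy.optimize import least_squares
def c1(u,v): return ((u+.5)/5-.5+295,(v+.5)/5-.5+110)
def c2(u,v): return ((u+.5)/5-.5+220,(v+.5)/4.6-.5+185)
th=[(332.5,160),(360.2,158.1),(387.9,156),(415.7,153.9)]
up=[c1(181,170),c1(315,159),c1(449,151),c1(580,141)]
lo=[c1(186,297),c1(320,289),c1(451,278),c1(582,270)]
ths=[c2(567,160),c2(460,201),c2(350,243),c2(232,288)]
ax=np.array([-.5,0,.8660254]); sx=np.array([.8660254,0,.5])
def W(q,P): 
    R=Ro.from_euler('z',q[2]).as_matrix(); return R@P+[q[0],q[1],0]
def grip(q,i): return W(q,np.array([q[3],.1275-.085*i,.15])+.023*ax)
def res(q,full=False):
    r=[];R=Ro.from_euler('z',q[2]).as_matrix()
    for i in range(4):
        g=grip(q,i); a=R@ax; s=R@sx
        r+=[proj("top",g+a*(.046-q[4+i]))[0]-th[i],proj("top",g-.018*a+.042*s)[0]-up[i],proj("top",g-.018*a-.042*s)[0]-lo[i],
            proj("scene",g+a*(.046-q[4+i]))[0]-ths[i]]
    r=np.array(r)
    if full: return r
    return np.r_[r.ravel(),(q[4:]-.0025)/.0025]
if __name__=="__main__":
    s=least_squares(res,[.6,-.1,0,0,0.002,.002,.002,.002],x_scale=[.1,.1,.1,.1,.01,.01,.01,.01]); q=s.x
    print(q.round(4)); print(res(q,True).round(1).tolist())
    for i in range(4): print(i+1,grip(q,i).round(4))
    for nm,P in(("rail",[[0,.215,.33],[0,-.285,.33]]),):
        for p in P: print(nm,W(q,np.array(p)).round(3),proj("top",W(q,np.array(p))),proj("scene",W(q,np.array(p))))
E
python3 fit.py
```

```text
[-6.9853e+00 -3.6290e-01  3.3400e-02  7.6322e+00  4.7000e-03  4.6000e-03
  4.4000e-03  4.1000e-03]
[[0.0, -0.4], [-0.2, -0.6], [0.3, 0.1], [-0.6, -1.2], [0.1, -0.4], [-0.1, -0.2], [-0.1, -0.1], [-0.1, -1.2], [0.2, -0.3], [-0.1, -0.5], [0.1, 0.2], [-0.0, -1.0], [0.1, -0.1], [0.5, -0.4], [0.2, -0.0], [0.4, -1.0]]
1 [0.6269 0.0187 0.1699]
2 [ 0.6298 -0.0662  0.1699]
3 [ 0.6326 -0.1512  0.1699]
4 [ 0.6354 -0.2361  0.1699]
rail [-6.992 -0.148  0.33 ] [[ 384.02800409 1141.00512926]] [[ 56.6869826  -27.22927789]]
rail [-6.976 -0.648  0.33 ] [[ 466.06434322 1259.39218859]] [[ 22.14684135 -23.18707193]]
```

```bash
cat >> h.py <<'E'
def unproj(n,uv,z):
    from scipy.optimize import least_squares
    return np.r_[least_squares(lambda a:proj(n,np.r_[a,z])[0]-uv,[.5,0]).x,z]
E
python3 - <<'E'
from h import *
im=cv2.imread("pics/top0.png"); cv2.imwrite("pics/r.png",cv2.resize(im[85:195,280:500],None,fx=3.6,fy=3.6,interpolation=cv2.INTER_CUBIC))
im=cv2.imread("pics/scene0.png"); cv2.imwrite("pics/r2.png",cv2.resize(im[170:330,215:385],None,fx=3.7,fy=3.7,interpolation=cv2.INTER_CUBIC))
def f(u,v): return (u+.5)/8-.5+200,(v+.5)/8-.5+170
for nm,u,z in(("shU",f(233,138),.15),("shL",f(167,273),.15),("tipU",f(220,122),.175),("tipL",f(155,259),.175),("c1",f(248,98),.01),("c2",f(435,172),.01),("c3",f(295,480),.01),("c4",f(108,408),.01),("bottle",(250,147),.185),("jar",(292,243),.1)):
    print(nm,unproj("top",u,z).round(4))
E
```

```text
shU [0.5492 0.3456 0.15  ]
shL [0.4956 0.3706 0.15  ]
tipU [0.5485 0.3452 0.175 ]
tipL [0.4951 0.3693 0.175 ]
c1 [0.6081 0.3701 0.01  ]
c2 [0.5712 0.2883 0.01  ]
c3 [0.4379 0.3481 0.01  ]
c4 [0.4723 0.4284 0.01  ]
bottle [0.6657 0.2729 0.185 ]
jar [0.3714 0.1542 0.1   ]
```

View pics/r.png

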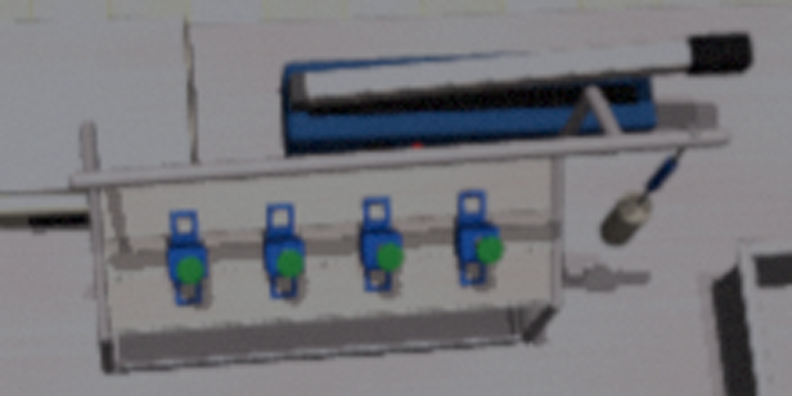

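View pics/r2.png

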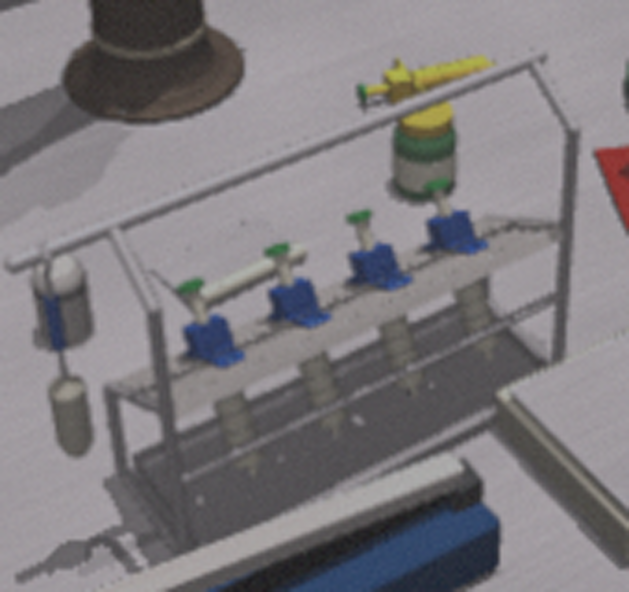

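```bash
python3 - <<'E'
from h import *
f=lambda u,v:((u+.5)/3.6-.5+280,(v+.5)/3.6-.5+85)
g=lambda u,v:((u+.5)/3.7-.5+215,(v+.5)/3.7-.5+170)
for u in(f(73,182),f(729,138)): print(unproj("top",u,.33).round(4))
for u in(g(543,59),g(12,265)): print("scene",unproj("scene",u,.33).round(4))
# scene hanger check
s=lambda u,v:((u+.5)/6-.5+365,(v+.5)/6-.5+170)
for nm,u,z in(("shA",s(154,100),.15),("shB",s(181,152),.15),("tipA",s(159,72),.176),("tipB",s(184,118),.176)): print(nm,unproj("scene",u,z).round(4))
# tool fk consistency: TCP seen?
E
```

```text
[0.6376 0.11   0.33  ]
[ 0.6534 -0.3994  0.33  ]
scene [0.6481 0.1038 0.33  ]
scene [ 0.6576 -0.3965  0.33  ]
shA [0.4957 0.3721 0.15  ]
shB [0.5536 0.3464 0.15  ]
tipA [0.5011 0.3692 0.176 ]
tipB [0.5529 0.3467 0.176 ]
```

```bash
cat > plan.py <<'E'
from h import *
from cell import get_state
q3=0.0334
Rz=Ro.from_euler('z',q3).as_matrix()
ax=Rz@np.array([-.5,0,.8660254]); sx=Rz@np.array([.8660254,0,.5]); sy=Rz@np.array([0,1.,0])
G={1:np.array([.6269,.0187,.1699]),2:np.array([.6298,-.0662,.1699]),3:np.array([.6326,-.1512,.1699]),4:np.array([.6354,-.2361,.1699])}
Rp=np.c_[-sy,np.cross(-ax,-sy),-ax]   # press orientation
def cur():
    s=get_state(); return np.array(s["tcp_pos"]),Ro.from_euler('xyz',s["tcp_rot"],degrees=True).as_matrix(),s
def plan(p,R,label=""):
    p0,R0,s=cur()
    d=R0.T@(p-p0); w=Ro.from_matrix(R0.T@R).as_rotvec()
    n=max(np.linalg.norm(d)/.05,np.degrees(np.linalg.norm(w))/8.59)
    print(label,"shift mm",(d*1e3).round(1),"fs",(d/.3).round(4),"| turn deg",np.degrees(w).round(2),"fs",(w/(np.pi/2)).round(4),"min rows",round(n,1),"t",s["clock"])
def rel(i):
    """tcp in syringe frame i (mm) and force along axis"""
    p,R,s=cur(); d=p-G[i]; f=np.array(s["contact_force"])
    print("rel x,y,z mm",(np.array([d@sx,d@sy,d@ax])*1e3).round(2),"F x,y,z",np.array([f@sx,f@sy,f@ax]).round(2),"tilt",np.degrees(Ro.from_matrix(R.T@Rp).magnitude()).round(2),"t",round(s["clock"],2),"w",round(s["grip_width"],3))
E
python3 -c "
from plan import *
plan(G[4]+.1*ax,Rp)
plan(G[4]+.1*ax,cur()[1])
print((G[4]+.1*ax))"
```

```text
shift mm [-171.9 -440.9  -25.8] fs [-0.5731 -1.4697 -0.0859] | turn deg [29.66  5.77 21.22] fs [0.3295 0.0641 0.2357] min rows 9.5 t 0.1
 shift mm [-171.9 -440.9  -25.8] fs [-0.5731 -1.4697 -0.0859] | turn deg [0. 0. 0.] fs [0. 0. 0.] min rows 9.5 t 0.1
[ 0.58542789 -0.23776969  0.25650254]
```

```bash
python3 -m pendant '[[[-0.05,-0.12,-0.03,0,0,0,1],[-0.05,-0.12,-0.03,0,0,0,1],[-0.05,-0.12,-0.03,0,0,0,1],[-0.05,-0.12,-0.03,0,0,0,1],[-0.05,-0.12,-0.03,0,0,0,1],[-0.05,-0.12,-0.03,0,0,0,1],[-0.05,-0.12,0,0,0,0,1],[-0.05,-0.12,0,0,0,0,1]]]'
python3 -m pendant '[[[0,0,0,0.06,0.0117,0.043,1],[0,0,0,0.06,0.0117,0.043,1],[0,0,0,0.06,0.0117,0.043,1],[0,0,0,0.06,0.0117,0.043,1],[0,0,0,0.06,0.0117,0.043,1],[0,0,0,0.03,0.006,0.02,1]]]'
python3 -c "
from plan import *
plan(G[4]+.07*ax,Rp);rel(4)"
```

```text
clock: 0.9
tcp_pos: [0.4672, -0.3458, 0.2854]
tcp_rot: [-180.0, -0.0, -66.4]
contact_force: [0.6, -0.0, -0.4]
grip_width: -0.001
clock: 1.5
tcp_pos: [0.4647, -0.3475, 0.2846]
tcp_rot: [-149.8, -0.1, -88.3]
contact_force: [0.3, 0.5, 0.2]
grip_width: -0.002
 shift mm [-106.3  -93.   116.4] fs [-0.3545 -0.3099  0.3881] | turn deg [-0.19 -0.2  -0.17] fs [-0.0021 -0.0023 -0.0019] min rows 3.7 t 1.5
rel x,y,z mm [ -93.65 -105.66  186.5 ] F x,y,z [0.35 0.48 0.06] tilt 0.32 t 1.5 w -0.002
```

```bash
python3 -m pendant '[[[-0.0709,-0.062,0.03,0,0,0,1],[-0.0709,-0.062,0.06,0,0,0,1],[-0.0709,-0.062,0.06,0,0,0,1],[-0.0709,-0.062,0.07,0,0,0,1],[-0.0709,-0.062,0.07,-0.002,-0.002,-0.002,1],[0,0,0.03,0,0,0,1],[0,0,0,0,0,0,1]]]'
python3 - <<'E'
from plan import *
from cell import snapshot
rel(4);plan(G[4]+.07*ax,Rp)
a=snapshot("top");b=snapshot("scene")
a=cv2.resize(a[110:200,360:480,::-1],None,fx=5,fy=5,interpolation=cv2.INTER_CUBIC)
b=cv2.resize(b[180:300,220:340,::-1],None,fx=5,fy=5,interpolation=cv2.INTER_CUBIC)
cv2.imwrite("pics/t1.png",a);cv2.imwrite("pics/s1.png",b)
E
```

```text
clock: 2.2
tcp_pos: [0.5912, -0.2351, 0.2468]
tcp_rot: [-150.2, 0.0, -87.7]
contact_force: [-0.1, -0.3, 0.2]
grip_width: -0.005
rel x,y,z mm [ 0.17  2.46 88.65] F x,y,z [-0.02 -0.26  0.19] tilt 0.49 t 2.2 w -0.005
 shift mm [ 2.5  0.1 18.6] fs [0.0084 0.0004 0.0621] | turn deg [0.24 0.21 0.37] fs [0.0026 0.0024 0.0041] min rows 0.4 t 2.2
```

View pics/t1.png

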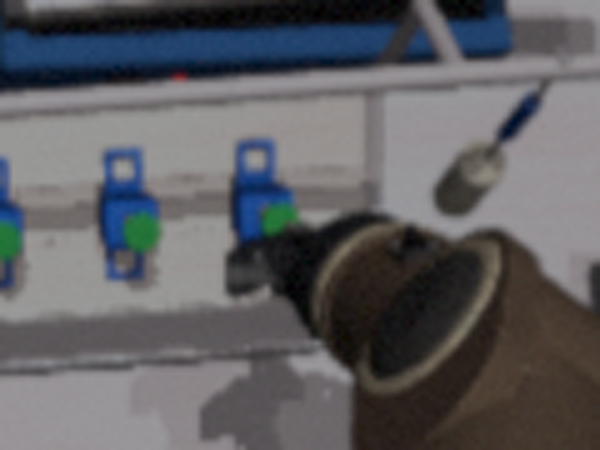

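View pics/s1.png

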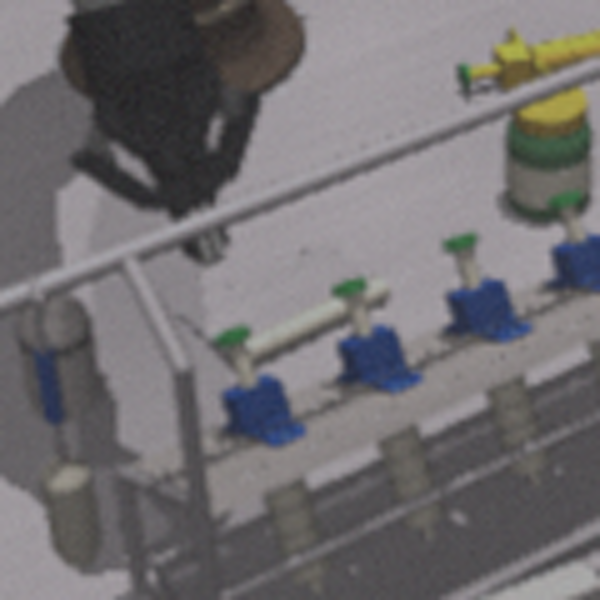

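```bash
python3 - <<'E'
from plan import *
p,R,s=cur()
u=proj("top",p)[0];v=proj("scene",p)[0]
print((u-[360,110]+.5)*5-.5,(v-[220,180]+.5)*5-.5)
g=G[4]+.042*ax
u=proj("top",g)[0];v=proj("scene",g)[0]
print("disc",(u-[360,110]+.5)*5-.5,(v-[220,180]+.5)*5-.5)
E
```

```text
[301.13592831 234.6577203 ] [210.33653508 261.2203285 ]
disc [281.17260656 221.03139183] [233.83086312 332.88269978]
```

```bash
python3 -m pendant '[[[0.0084,-0.003,0.05,0.0026,0.0024,0.004,1],[0,0,0.05,0,0,0,1],[0,0,0.015,0,0,0,1],[0,0,0.003,0,0,0,1],[0,0,0.003,0,0,0,1],[0,0,0,0,0,0,1]]]'
python3 -c "
from plan import *
rel(4)"
```

```text
clock: 2.9
tcp_pos: [0.6103, -0.2386, 0.218]
tcp_rot: [-149.8, -0.1, -88.2]
contact_force: [-0.3, 0.8, 0.8]
grip_width: 0.002
rel x,y,z mm [ 2.22 -1.63 54.22] F x,y,z [0.19 0.79 0.84] tilt 0.24 t 2.9 w 0.002
```

```bash
python3 -m pendant '[[[-0.004,0,0.012,0,0,0,1],[0,0,0.012,0,0,0,1],[0,0,0.012,0,0,0,1]]]'; python3 -c "
from plan import *
rel(4)"
python3 -m pendant '[[[0,0,0.01,0,0,0,1],[0,0,0.01,0,0,0,1]]]';  python3 -c "
from plan import *
rel(4)"
```

```text
clock: 3.2
tcp_pos: [0.6159, -0.2369, 0.2082]
tcp_rot: [-149.9, -0.1, -88.2]
contact_force: [-2.6, 0.3, 3.3]
grip_width: 0.001
rel x,y,z mm [ 2.21 -0.12 42.9 ] F x,y,z [-0.55  0.36  4.18] tilt 0.21 t 3.2 w 0.001
clock: 3.4
tcp_pos: [0.6188, -0.2369, 0.2031]
tcp_rot: [-149.9, -0.1, -88.2]
contact_force: [-3.6, 0.4, 4.1]
grip_width: -0.003
rel x,y,z mm [ 2.2  -0.25 37.02] F x,y,z [-1.02  0.52  5.38] tilt 0.21 t 3.4 w -0.003
```

```bash
python3 -m pendant '[[[0,0,0.007,0,0,0,1],[0,0,0.007,0,0,0,1]]]'; python3 -c "
from plan import *
rel(4)"
python3 -m pendant '[[[0,0,0.007,0,0,0,1]]]'|grep force; python3 -m pendant '[[[0,0,0.005,0,0,0,1]]]' |grep force;  python3 -c "
from plan import *
rel(4)"
```

```text
clock: 3.6
tcp_pos: [0.6209, -0.2368, 0.1994]
tcp_rot: [-149.9, -0.1, -88.2]
contact_force: [-4.1, 1.4, 4.0]
grip_width: 0.001
rel x,y,z mm [ 2.21 -0.23 32.79] F x,y,z [-1.52  1.55  5.44] tilt 0.21 t 3.6 w 0.001
contact_force: [-2.7, 0.6, 4.4]
contact_force: [-2.6, 0.5, 4.6]
rel x,y,z mm [ 2.16 -0.23 29.13] F x,y,z [0.09 0.63 5.28] tilt 0.21 t 3.8 w -0.001
```

```bash
for k in 1 2 3; do python3 -m pendant '[[[0,0,0.006,0,0,0,1]]]'|grep force; done; python3 -c "
from plan import *
rel(4)"
```

```text
contact_force: [-3.8, 0.7, 3.8]
contact_force: [-2.4, 1.0, 5.1]
contact_force: [-1.8, 0.9, 4.1]
rel x,y,z mm [ 2.16 -0.25 23.74] F x,y,z [0.5  0.96 4.4 ] tilt 0.21 t 4.1 w -0.001
```

```bash
for k in 1 2 3; do python3 -m pendant '[[[0,0,0.005,0,0,0,1]]]'|grep force; done; python3 -c "
from plan import *
rel(4)"
```

```text
contact_force: [-1.7, -0.0, 4.3]
contact_force: [-2.0, 1.1, 4.4]
contact_force: [-1.8, 1.1, 2.8]
rel x,y,z mm [ 2.18 -0.25 19.24] F x,y,z [-0.14  1.18  3.28] tilt 0.21 t 4.4 w -0.002
```

```bash
for k in 1 2; do python3 -m pendant '[[[0,0,0.004,0,0,0,1]]]'|grep force; done; python3 -c "
from plan import *
rel(4)"
```

```text
contact_force: [-1.5, 1.8, 4.1]
contact_force: [-3.0, 1.9, 4.9]
rel x,y,z mm [ 2.16 -0.25 16.87] F x,y,z [-0.12  1.97  5.73] tilt 0.21 t 4.6 w -0.0
```

```bash
for k in 1 2; do python3 -m pendant '[[[0,0,0.004,0,0,0,1]]]'|grep force; done; python3 -c "
from plan import *
rel(4)"
```

```text
contact_force: [-6.2, 1.8, 8.8]
contact_force: [-10.0, 2.1, 12.6]
rel x,y,z mm [ 2.22 -0.34 14.96] F x,y,z [-2.28  2.41 15.83] tilt 0.21 t 4.8 w -0.0
```

```bash
python3 -m pendant '[[[0,0,-0.04,0,0,0,1],[0,0,-0.11,0,0,0,1],[-0.09,0,0,0,0,0,1],[-0.15,0,0,0,0,0,1],[-0.0433,0,0,0,0,0,1],[0,0,0.02,0,0,0,1],[0,0,0.02,0,0,0,1]]]'|grep -v rot; python3 -c "
from plan import *
rel(3)"
```

```text
clock: 5.5
tcp_pos: [0.611, -0.1526, 0.2119]
contact_force: [-0.7, -0.1, -1.0]
grip_width: 0.001
rel x,y,z mm [ 2.24 -0.69 47.18] F x,y,z [-1.09 -0.09 -0.57] tilt 0.24 t 5.5 w 0.001
```

```bash
python3 -m pendant '[[[0,0,0.014,0,0,0,1],[0,0,0.014,0,0,0,1],[0,0,0.014,0,0,0,1]]]'|grep force; python3 -c "
from plan import *
rel(3)"; for k in 1 2 3; do python3 -m pendant '[[[0,0,0.006,0,0,0,1]]]'|grep force; done; python3 -c "
from plan import *
rel(3)"
```

```text
contact_force: [-3.1, -0.6, 3.4]
rel x,y,z mm [ 1.75 -1.48 34.37] F x,y,z [-0.99 -0.51  4.5 ] tilt 0.27 t 5.8 w 0.003
contact_force: [-3.6, -1.3, 3.0]
contact_force: [-2.6, -0.8, 2.8]
contact_force: [-3.5, -1.2, 3.0]
rel x,y,z mm [ 1.8  -0.73 29.26] F x,y,z [-1.55 -1.13  4.36] tilt 0.22 t 6.1 w 0.003
```

```bash
for k in 1 2; do python3 -m pendant '[[[0,0,0.004,0,0,0,1]]]'|grep force; done; for k in 1 2; do python3 -m pendant '[[[0,0,0.004,0,0,0,1]]]'|grep force; done; python3 -c "
from plan import *
rel(3)"
```

```text
contact_force: [-4.8, -0.9, 2.5]
contact_force: [-3.1, -1.4, 1.4]
contact_force: [-3.8, -0.4, 2.1]
contact_force: [-4.7, -2.0, 1.3]
rel x,y,z mm [ 1.97 -0.3  24.48] F x,y,z [-3.5  -1.87  3.47] tilt 0.2 t 6.5 w -0.002
```

```bash
python3 -m pendant '[[[0,0,0.006,0,0,0,1],[0,0,0.006,0,0,0,1]]]'|grep force; python3 -m pendant '[[[0,0,0.006,0,0,0,1]]]'|grep force;python3 -m pendant '[[[0,0,0.004,0,0,0,1]]]'|grep force; python3 -c "
from plan import *
rel(3)"
```

```text
contact_force: [-3.3, -1.2, 1.4]
contact_force: [-5.0, -2.5, 1.8]
contact_force: [-4.1, -1.8, 2.8]
rel x,y,z mm [ 2.19 -0.31 17.8 ] F x,y,z [-2.25 -1.67  4.49] tilt 0.21 t 6.9 w 0.003
```

```bash
for k in 1 2 3; do python3 -m pendant '[[[0,0,0.003,0,0,0,1]]]'|grep force; done; python3 -c "
from plan import *
rel(3)"
```

```text
contact_force: [-5.8, -2.5, 4.7]
contact_force: [-7.2, -3.1, 5.5]
contact_force: [-9.4, -2.6, 9.0]
rel x,y,z mm [ 2.24 -0.9  15.61] F x,y,z [-3.73 -2.26 12.5 ] tilt 0.26 t 7.2 w 0.003
```

```bash
python3 -m pendant '[[[0,0,-0.04,0,0,0,1],[0,0,-0.11,0,0,0,1],[-0.09,0,0,0,0,0,1],[-0.15,0,0,0,0,0,1],[-0.0433,0,0,0,0,0,1],[0,0,0.02,0,0,0,1],[0,0,0.02,0,0,0,1]]]'|grep force; python3 -c "
from plan import *
rel(2)"
python3 -m pendant '[[[0,0,0.014,0,0,0,1],[0,0,0.014,0,0,0,1],[0,0,0.014,0,0,0,1]]]'|grep force; python3 -c "
from plan import *
rel(2)"; for k in 1 2 ; do python3 -m pendant '[[[0,0,0.006,0,0,0,1]]]'|grep force; done; python3 -c "
from plan import *
rel(2)"
```

```text
contact_force: [0.3, 0.2, 0.3]
rel x,y,z mm [ 2.98  0.15 48.21] F x,y,z [0.42 0.16 0.07] tilt 0.25 t 7.9 w -0.004
contact_force: [-2.6, -0.3, 4.0]
rel x,y,z mm [ 2.05 -1.45 35.12] F x,y,z [-0.23 -0.17  4.79] tilt 0.27 t 8.2 w 0.001
contact_force: [-3.0, -0.5, 3.1]
contact_force: [-2.5, -1.6, 3.3]
rel x,y,z mm [ 2.09 -1.02 31.73] F x,y,z [-0.59 -1.48  4.11] tilt 0.25 t 8.4 w -0.002
```

```bash
for k in 1 2 3 ; do python3 -m pendant '[[[0,0,0.004,0,0,0,1]]]'|grep force; done; python3 -c "
from plan import *
rel(2)"; for k in 1 2  ; do python3 -m pendant '[[[0,0,0.004,0,0,0,1]]]'|grep force; done; python3 -c "
from plan import *
rel(2)"
```

```text
contact_force: [-3.1, -1.2, 3.0]
contact_force: [-3.7, -1.0, 2.8]
contact_force: [-4.3, -1.9, 3.0]
rel x,y,z mm [ 2.11 -0.46 28.29] F x,y,z [-2.32 -1.75  4.76] tilt 0.21 t 8.7 w 0.001
contact_force: [-5.9, -3.4, 6.3]
contact_force: [-9.9, -3.0, 10.5]
rel x,y,z mm [ 2.13 -0.83 26.2 ] F x,y,z [-3.44 -2.7  14.08] tilt 0.24 t 8.9 w 0.005
```

Syringe 2 stopped hard at about 15 mm, with the force at 14 N and rising. I'm backing off and pressing syringe 1.

```bash
python3 -m pendant '[[[0,0,-0.04,0,0,0,1],[0,0,-0.08,0,0,0,1],[-0.09,0,0,0,0,0,1],[-0.15,0,0,0,0,0,1],[-0.0433,0,0,0,0,0,1],[0,0,0.02,0,0,0,1],[0,0,0.02,0,0,0,1]]]'|grep force; python3 -c "
from plan import *
rel(1)"
python3 -m pendant '[[[0,0,0.014,0,0,0,1],[0,0,0.014,0,0,0,1],[0,0,0.014,0,0,0,1]]]'|grep force; python3 -c "
from plan import *
rel(1)"
```

```text
contact_force: [-0.4, -0.4, -0.8]
rel x,y,z mm [ 2.56  0.11 49.57] F x,y,z [-0.76 -0.38 -0.51] tilt 0.2 t 9.6 w -0.001
contact_force: [-2.3, -1.0, 3.7]
rel x,y,z mm [ 2.09 -1.52 36.57] F x,y,z [-0.19 -0.89  4.35] tilt 0.28 t 9.9 w -0.0
```

```bash
python3 -m pendant '[[[0,0,0.008,0,0,0,1],[0,0,0.008,0,0,0,1]]]'|grep force; for k in 1 2 3 4  ; do python3 -m pendant '[[[0,0,0.005,0,0,0,1]]]'|grep force; done; python3 -c "
from plan import *
rel(1)"
```

```text
contact_force: [-3.0, -1.9, 2.4]
contact_force: [-2.4, -1.1, 1.7]
contact_force: [-2.8, -1.5, 2.6]
contact_force: [-2.9, -1.7, 1.7]
contact_force: [-3.5, -1.2, 1.8]
rel x,y,z mm [ 2.19 -0.3  26.15] F x,y,z [-2.19 -1.11  3.36] tilt 0.2 t 10.5 w -0.0
```

```bash
for k in 1 2 3 4 5 ; do python3 -m pendant '[[[0,0,0.005,0,0,0,1]]]'|grep force; done; python3 -c "
from plan import *
rel(1)"
```

```text
contact_force: [-3.4, -1.1, 2.0]
contact_force: [-2.8, -1.6, 1.6]
contact_force: [-3.4, -0.9, 1.8]
contact_force: [-3.5, -1.2, 1.9]
contact_force: [-2.7, -1.8, 1.0]
rel x,y,z mm [ 2.4  -0.33 18.6 ] F x,y,z [-1.9  -1.66  2.21] tilt 0.21 t 11.0 w 0.002
```

```bash
for k in 1 2 3 4 ; do python3 -m pendant '[[[0,0,0.003,0,0,0,1]]]'|grep force; done; python3 -c "
from plan import *
rel(1)"
```

```text
contact_force: [-3.6, -1.5, 0.9]
contact_force: [-3.7, -1.2, 3.7]
contact_force: [-6.6, -2.6, 6.4]
contact_force: [-8.8, -4.1, 9.2]
rel x,y,z mm [ 2.51 -0.86 15.42] F x,y,z [-3.09 -3.8  12.44] tilt 0.25 t 11.4 w 0.0
```

```bash
python3 -m pendant '[[[0,0,-0.04,0,0,0,1],[0,0,-0.14,0,0,0,1],[0,0,-0.04,0,0,0,1],[0.09,0,0,0,0,0,0],[0.15,0,0,0,0,0,0],[0.0433,0,0,0,0,0,0],[0,0,0,0,0,0,0]]]'|grep -v rot; python3 -c "
from plan import *
rel(2);plan(G[2]+.002*sx-.0205*ax,Rp)"
```

```text
clock: 12.1
tcp_pos: [0.5912, -0.0704, 0.2421]
contact_force: [0.4, 0.5, -0.6]
grip_width: 0.681
rel x,y,z mm [ 2.57 -2.94 81.88] F x,y,z [ 0.09  0.5  -0.7 ] tilt 0.45 t 12.1 w 0.681
 shift mm [ -3.4   1.  102.4] fs [-0.0114  0.0033  0.3412] | turn deg [-0.22 -0.28 -0.28] fs [-0.0024 -0.0031 -0.0031] min rows 2.0 t 12.1
```

```bash
python3 -m pendant '[[[0,0,0,0,0,0,0],[0,0,0,0,0,0,0],[0,0,0,0,0,0,0]]]'|grep -v rot; python3 - <<'E'
from plan import *
rel(2);plan(G[2]+.002*sx-.0205*ax,Rp)
from cell import snapshot
a=snapshot("top");b=snapshot("scene")
cv2.imwrite("pics/t2.png",cv2.resize(a[110:200,310:440,::-1],None,fx=5,fy=5,interpolation=cv2.INTER_CUBIC))
cv2.imwrite("pics/s2.png",cv2.resize(b[180:300,250:370,::-1],None,fx=5,fy=5,interpolation=cv2.INTER_CUBIC))
p,R,s=cur();u=proj("top",p)[0];v=proj("scene",p)[0]
print((u-[310,110]+.5)*5-.5,(v-[250,180]+.5)*5-.5)
E
```

```text
clock: 12.4
tcp_pos: [0.5911, -0.0661, 0.2415]
contact_force: [0.3, 0.1, 0.0]
grip_width: 1.002
rel x,y,z mm [ 2.28  1.41 81.35] F x,y,z [ 0.3   0.04 -0.12] tilt 0.17 t 12.4 w 1.002
 shift mm [  1.3   0.5 101.8] fs [0.0043 0.0018 0.3395] | turn deg [-0.14 -0.07  0.05] fs [-0.0016 -0.0008  0.0005] min rows 2.0 t 12.4
[260.04506352 248.53137644] [294.80938714 180.53808988]
```

View pics/t2.png

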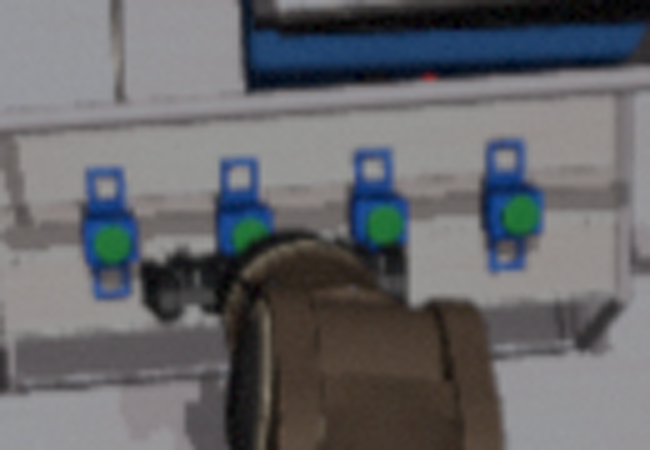

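View pics/s2.png

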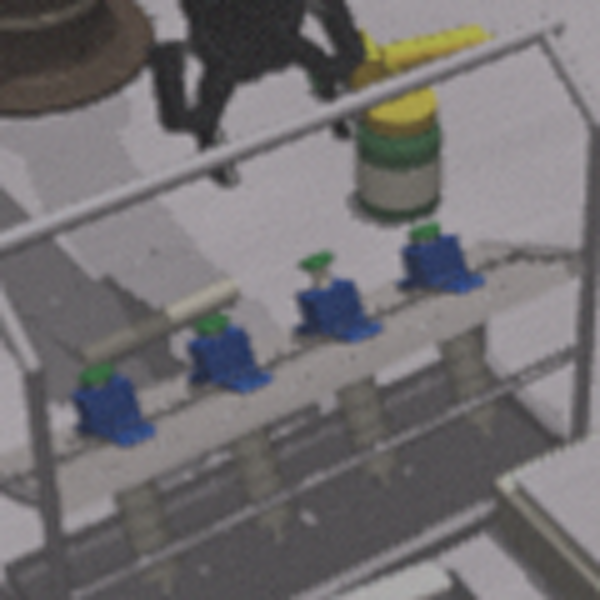

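```bash
python3 - <<'E'
from plan import *
from scipy.optimize import least_squares
a=cv2.imread("pics/t2.png")
f=lambda u,v:np.array(((u+.5)/5-.5+310,(v+.5)/5-.5+110))
g=lambda u,v:np.array(((u+.5)/5-.5+250,(v+.5)/5-.5+180))
obs={1:f(112,243),3:f(385,223),4:f(520,214)}
up={1:f(105,169),2:f(239,158),3:f(373,150),4:f(506,141)}
lo={1:f(113,298),4:f(508,270)}
sc={1:g(426,232),3:g(213,325),4:g(98,376)}
for i in obs:
    for nm,cam,ob,off in(("disc","top",obs[i],.020*ax),("disc","scene",sc[i],.020*ax),("up","top",up[i],-.018*ax+.042*sx))+((("lo","top",lo[i],-.018*ax-.042*sx),) if i in lo else ()):
        r=least_squares(lambda d:proj(cam,G[i]-.0024*ax+d[0]*sx+d[1]*sy+off)[0]-ob,[0,0])
        print(i,nm,cam,(r.x*1e3).round(1))
E
```

```text
1 disc top [0.1 0.2]
1 disc scene [ 19.1 -10.1]
1 up top [-1.4  0. ]
1 lo top [-0.7 -0.3]
3 disc top [0.6 0.2]
3 disc scene [17.8 -7.4]
3 up top [-1.3 -0. ]
4 disc top [0.3 0.9]
4 disc scene [19.3 -6.8]
4 up top [-1.4  0.3]
4 lo top [-0.5 -0.6]
```

```bash
python3 -m pendant '[[[0.0043,0.006,0.05,0,0,0,0],[0,0,0.08,0,0,0,0],[0,0,0.08,0,0,0,0],[0,0,0.06,0,0,0,0],[0,0,0.03,0,0,0,0],[0,0,0.015,0,0,0,0],[0,0,0.015,0,0,0,0],[0,0,0,0,0,0,0]]]'|grep -v rot; python3 -c "
from plan import *
rel(2)"
```

```text
clock: 13.3
tcp_pos: [0.6392, -0.0675, 0.1551]
contact_force: [0.2, -0.2, -0.3]
grip_width: 1.0
rel x,y,z mm [  0.73  -1.62 -17.51] F x,y,z [ 0.01 -0.19 -0.34] tilt 0.22 t 13.3 w 1.0
```

```bash
python3 -m pendant '[[[0,0,0.006,0,0,0,0],[0,0,0,0,0,0,0.3],[0,0,0,0,0,0,0.5],[0,0,0,0,0,0,1],[0,0,0,0,0,0,1],[0,0,0,0,0,0,1],[0,0,0,0,0,0,1],[0,0,0,0,0,0,1]]]'|grep -v rot; python3 -c "
from plan import *
rel(2)"
```

```text
clock: 14.1
tcp_pos: [0.64, -0.0676, 0.1538]
contact_force: [-4.1, 0.3, 6.6]
grip_width: 0.389
rel x,y,z mm [  0.72  -1.77 -19.02] F x,y,z [-0.23  0.44  7.76] tilt 0.23 t 14.1 w 0.389
```

```bash
python3 -m pendant '[[[0,0,-0.02,0,0,0,1],[0,0,-0.03,0,0,0,1],[0,0,-0.03,0,0,0,1]]]'|grep -v rot; python3 -c "
from plan import *
rel(2)"
```

```text
clock: 14.4
tcp_pos: [0.6278, -0.0678, 0.1748]
contact_force: [2.3, -0.4, -1.6]
grip_width: 0.387
rel x,y,z mm [ 0.65 -1.56  5.25] F x,y,z [ 1.18 -0.44 -2.48] tilt 0.21 t 14.4 w 0.387
```

Lifting freely, with only its weight on the wrist. I'll carry on out along the axis.

```bash
python3 -m pendant '[[[0,0,-0.06,0,0,0,1],[0,0,-0.08,0,0,0,1],[0,0,-0.08,0,0,0,1],[0,0,-0.08,0,0,0,1],[0,0,-0.06,0,0,0,1],[0,0,-0.03,0,0,0,1],[0,0,0,0,0,0,1]]]'|grep -v rot; python3 - <<'E'
from plan import *
rel(2)
from cell import snapshot
a=snapshot("top");b=snapshot("scene")
cv2.imwrite("pics/t3.png",cv2.resize(a[100:230,270:440,::-1],None,fx=4.5,fy=4.5,interpolation=cv2.INTER_CUBIC))
cv2.imwrite("pics/s3.png",cv2.resize(b[150:300,250:380,::-1],None,fx=4,fy=4,interpolation=cv2.INTER_CUBIC))
E
```

```text
clock: 15.1
tcp_pos: [0.5689, -0.0698, 0.2766]
contact_force: [0.5, -0.9, -2.1]
grip_width: 0.387
rel x,y,z mm [  0.5   -1.56 122.89] F x,y,z [-0.66 -0.9  -2.08] tilt 0.3 t 15.1 w 0.387
```

View pics/t3.png

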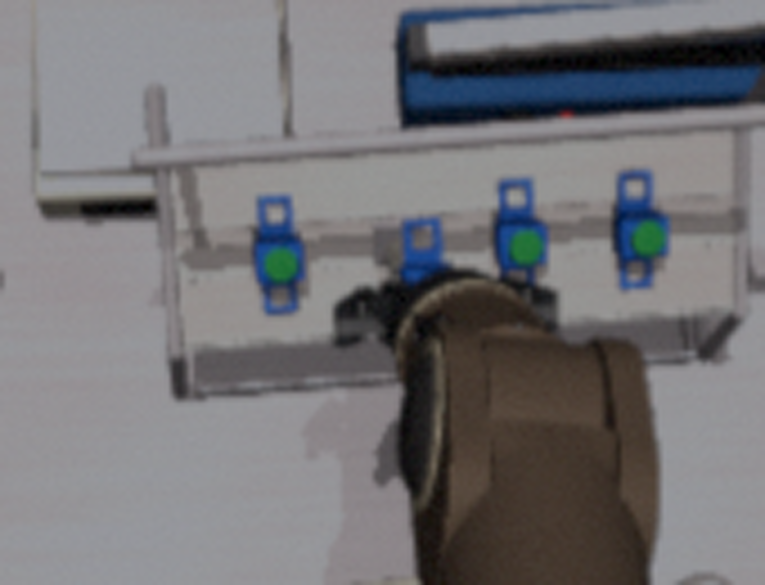

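View pics/s3.png

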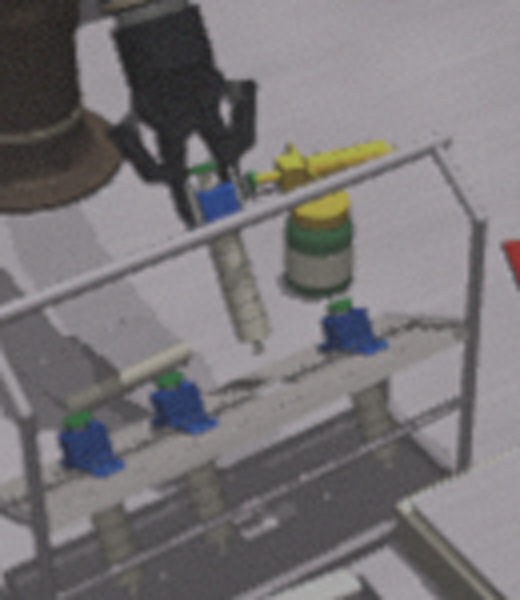

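```bash
cat >> plan.py <<'E'
YH=np.radians(-24.2); H=np.array([.5222,.3580,0])
def Rh(y=None):
    y=YH if y is None else y
    u=np.array([np.cos(y),np.sin(y),0]); v=np.array([-np.sin(y),np.cos(y),0]); return np.c_[-v,-u,[0,0,-1]]
E
python3 - <<'E'
from plan import *
print(cur()[2]["joints"].round(1))
plan(np.array([.50,-.07,.33]),Rp,"A")
plan(np.array([.48,-.05,.33]),Rh(),"B")
# sx offset of held syringe
p,R,s=cur(); a=-R[:,2]; sxx=-R[:,1]; syy=-R[:,0]
from scipy.optimize import least_squares
uv=np.array(((423+.5)/4.5-.5+270,(220+.5)/4.5-.5+100))
r=least_squares(lambda d:proj("top",p+.0166*a-.018*a+(.042+d[0])*sxx+d[1]*syy)[0]-uv,[0,0]); print(r.x*1e3)
E
```

```text
[ 10.7   1.8  -7.  120.1  -5.2  28.2 -80.5]
A shift mm [ -1.6  32.  -82.4] fs [-0.0053  0.1065 -0.2745] | turn deg [-0.09 -0.14 -0.07] fs [-0.001  -0.0016 -0.0007] min rows 1.8 t 15.2
B shift mm [-22.2  48.7 -92.1] fs [-0.074   0.1623 -0.307 ] | turn deg [-29.59   6.74  25.4 ] fs [-0.3288  0.0749  0.2823] min rows 4.6 t 15.2
[-1.34891849  0.09569908]
```

```bash
python3 -m pendant '[[[0,0.025,-0.07,0,0,0,1],[0,0.04,-0.1,0,0,0,1],[0,0.04,-0.1,0,0,0,1]]]'|grep -v rot
python3 -m pendant '[[[0,0,0,-0.05,0.0115,0.043,1],[0,0,0,-0.05,0.0115,0.043,1],[0,0,0,-0.05,0.0115,0.043,1],[0,0,0,-0.05,0.0115,0.043,1],[0,0,0,-0.05,0.0115,0.043,1],[0,0,0,-0.05,0.0115,0.043,1],[0,0,0,-0.03,0.006,0.024,1]]]'; python3 -c "
from plan import *
plan(np.array([H[0],H[1],.34]),Rh());print(cur()[2]['joints'].round(1))"
```

```text
clock: 15.5
tcp_pos: [0.5004, -0.0713, 0.3281]
contact_force: [-0.2, -0.3, -1.1]
grip_width: 0.39
clock: 16.2
tcp_pos: [0.5022, -0.0713, 0.328]
tcp_rot: [179.7, -0.0, -114.3]
contact_force: [-0.4, -1.0, -2.1]
grip_width: 0.384
 shift mm [-399.5  158.5  -11.4] fs [-1.3317  0.5284 -0.038 ] | turn deg [ 0.35 -0.04 -0.11] fs [ 0.0038 -0.0005 -0.0012] min rows 8.6 t 16.2
[  12.     8.6  -10.6   98.6    1.6   73.3 -113.3]
```

```bash
python3 -m pendant '[[[-0.08,0.0317,-0.01,0.0038,0,0,1],[-0.133,0.0528,-0.01,0,0,0,1],[-0.133,0.0528,-0.01,0,0,0,1],[-0.133,0.0528,-0.008,0,0,0,1],[-0.133,0.0528,0,0,0,0,1],[-0.133,0.0528,0,0,0,0,1],[-0.133,0.0528,0,0,0,0,1],[-0.133,0.0528,0,0,0,0,1]]]'; python3 -c "
from plan import *
plan(np.array([H[0],H[1],.34]),Rh());print(cur()[2]['joints'].round(1))"
```

```text
clock: 17.0
tcp_pos: [0.5159, 0.2563, 0.339]
tcp_rot: [-179.8, -0.0, -114.2]
contact_force: [1.4, 0.1, -1.2]
grip_width: 0.388
 shift mm [-95.4  36.   -1.2] fs [-0.3178  0.1199 -0.0041] | turn deg [-0.2  -0.04  0.  ] fs [-0.0022 -0.0004  0.    ] min rows 2.0 t 17.0
[ -13.5   16.3  -23.    88.3    6.7   76.6 -151.4]
```

```bash
python3 -m pendant '[[[0,0,0,0,0,-0.07,1],[0,0,0,0,0,-0.09,1],[0,0,0,0,0,-0.09,1],[0,0,0,0,0,-0.09,1],[0,0,0,0,0,-0.09,1],[0,0,0,0,0,-0.09,1],[0,0,0,0,0,-0.09,1],[0,0,0,0,0,-0.09,1]]]'
python3 -m pendant '[[[0,0,0,0,0,-0.09,1],[0,0,0,0,0,-0.09,1],[0,0,0,0,0,-0.09,1],[0,0,0,0,0,-0.09,1],[0,0,0,0,0,-0.09,1],[0,0,0,0,0,-0.09,1],[0,0,0,0,0,-0.09,1],[0,0,0,0,0,-0.09,1]]]'
python3 -c "
from plan import *
R=Rh();R=R@np.diag([-1,-1,1])
plan(np.array([H[0],H[1],.34]),R);print(cur()[2]['joints'].round(1))"
```

```text
clock: 17.8
tcp_pos: [0.516, 0.2546, 0.3388]
tcp_rot: [-180.0, -0.2, -50.8]
contact_force: [-1.1, 1.1, -2.1]
grip_width: 0.389
clock: 18.6
tcp_pos: [0.516, 0.2545, 0.3389]
tcp_rot: [179.9, -0.1, 13.9]
contact_force: [-0.9, -0.0, -0.8]
grip_width: 0.387
 shift mm [ 30.9 -98.9  -1.2] fs [ 0.1032 -0.3297 -0.004 ] | turn deg [ 1.600e-01 -5.000e-02 -5.185e+01] fs [ 0.0017 -0.0006 -0.5761] min rows 6.0 t 18.6
[  2.1  20.  -44.5  87.4  14.3  78.3 -29.6]
```

```bash
python3 -m pendant '[[[0,0,0,0,0,-0.09,1],[0,0,0,0,0,-0.09,1],[0,0,0,0,0,-0.09,1],[0,0,0,0,0,-0.09,1],[0,0,0,0,0,-0.09,1],[0,0,0,0,0,-0.09,1],[0,0,0,0,0,-0.036,1],[0,0,0,0,0,0,1]]]'
python3 -c "
from plan import *
R=Rh();R=R@np.diag([-1,-1,1])
plan(np.array([H[0],H[1],.34]),R);print(cur()[2]['joints'].round(1))"
```

```text
clock: 19.4
tcp_pos: [0.516, 0.2544, 0.339]
tcp_rot: [179.9, 0.0, 65.5]
contact_force: [0.4, -0.0, -1.7]
grip_width: 0.388
 shift mm [ 96.8 -37.4  -1.1] fs [ 0.3227 -0.1245 -0.0036] | turn deg [ 0.14  0.   -0.31] fs [ 0.0016  0.0001 -0.0035] min rows 2.1 t 19.4
[  8.7  23.  -55.   87.   19.1  79.8  18. ]
```

```bash
python3 -m pendant '[[[0.06,-0.0231,0,0.0016,0,-0.0035,1],[0.09,-0.035,0,0,0,0,1],[0.09,-0.035,0,0,0,0,1],[0.0827,-0.0314,0,0,0,0,1],[0,0,0,0,0,0,1],[0,0,0,0,0,0,1]]]'
python3 - <<'E'
from plan import *
R=Rh();R=R@np.diag([-1,-1,1])
plan(np.array([H[0],H[1],.34]),R);print(cur()[2]['joints'].round(1))
from cell import snapshot
a=snapshot("top");b=snapshot("scene")
cv2.imwrite("pics/t4f.png",a[:,:,::-1]);cv2.imwrite("pics/s4f.png",b[:,:,::-1])
cv2.imwrite("pics/t4.png",cv2.resize(a[150:270,180:310,::-1],None,fx=5,fy=5,interpolation=cv2.INTER_CUBIC))
cv2.imwrite("pics/s4.png",cv2.resize(b[130:260,340:460,::-1],None,fx=5,fy=4.6,interpolation=cv2.INTER_CUBIC))
E
```

```text
clock: 20.0
tcp_pos: [0.5213, 0.3586, 0.3393]
tcp_rot: [179.9, 0.0, 65.8]
contact_force: [-0.2, -0.4, -1.4]
grip_width: 0.385
 shift mm [-0.2  1.1 -0.7] fs [-0.0007  0.0036 -0.0023] | turn deg [ 0.06  0.04 -0.03] fs [ 0.0006  0.0004 -0.0003] min rows 0.0 t 20.0
[ -4.7  29.2 -53.3  78.8  23.3  83.4   8.7]
```

View pics/t4.png

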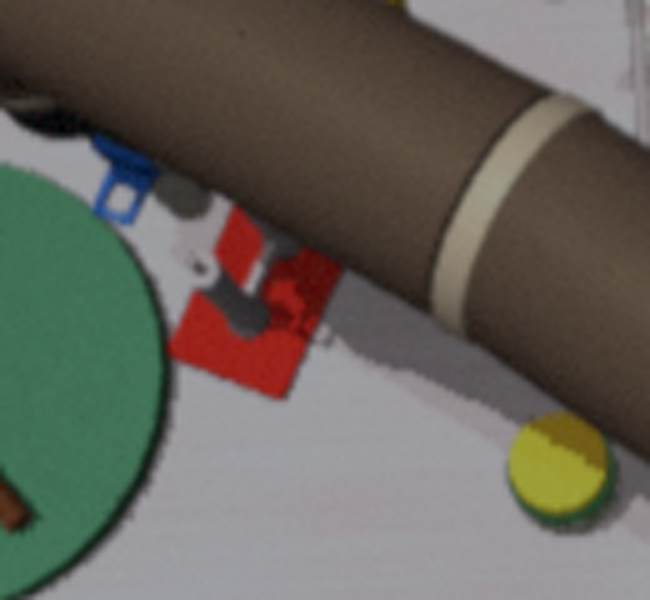

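View pics/s4.png

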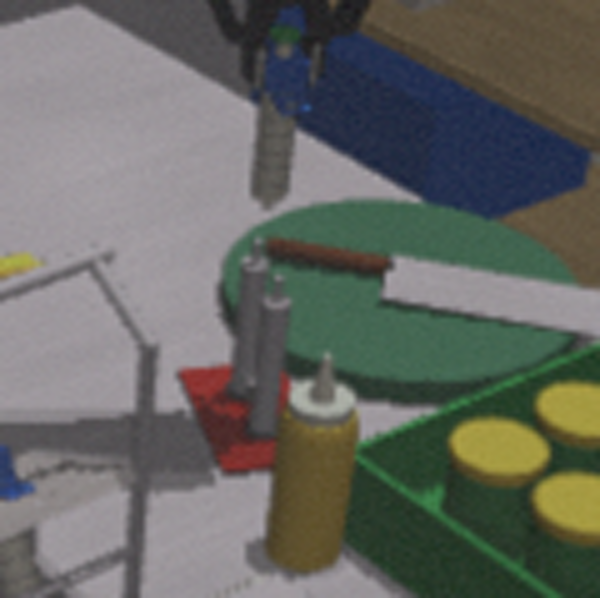

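```bash
python3 - <<'E'
from plan import *
p,R,s=cur()
f=lambda u,v:np.array(((u+.5)/5-.5+180,(v+.5)/5-.5+150))
u=np.array([np.cos(YH),np.sin(YH)]);v=np.array([-u[1],u[0]])
for nm,uv,d,z in(("eye",f(123.5,197),-.03,.0166-.0205),("end",f(115,221),-.042,.0166-.0205),):
    q=unproj("top",uv,p[2]+z)[:2]; c=q-d*u; e=c-p[:2]
    print(nm,q.round(4),"implied grip-TCP along u,v mm",(e@u*1e3).round(1),(e@v*1e3).round(1))
cv2.imwrite("pics/t4z.png",cv2.resize(cv2.imread("pics/t4f.png")[165:230,190:250],None,fx=10,fy=9,interpolation=cv2.INTER_CUBIC))
cv2.imwrite("pics/s4z.png",cv2.resize(cv2.imread("pics/s4f.png")[125:215,370:430],None,fx=9,fy=6.6,interpolation=cv2.INTER_CUBIC))
E
```

```text
eye [0.4914 0.3701] implied grip-TCP along u,v mm -3.3 -0.8
end [0.4782 0.3743] implied grip-TCP along u,v mm -5.0 -2.3
```

View pics/t4z.png

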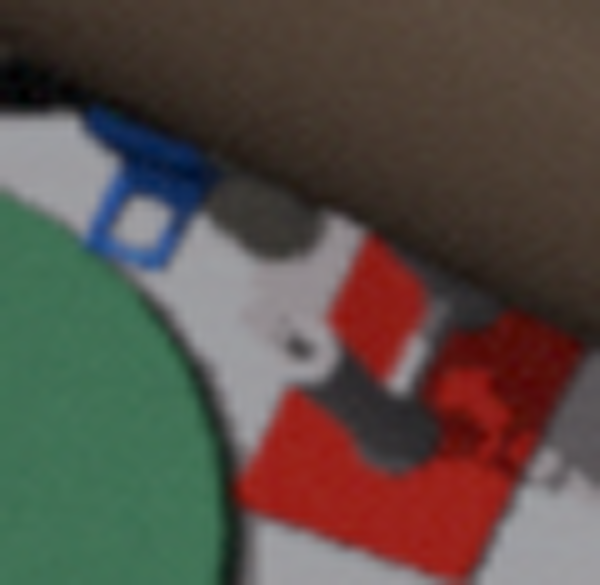

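View pics/s4z.png

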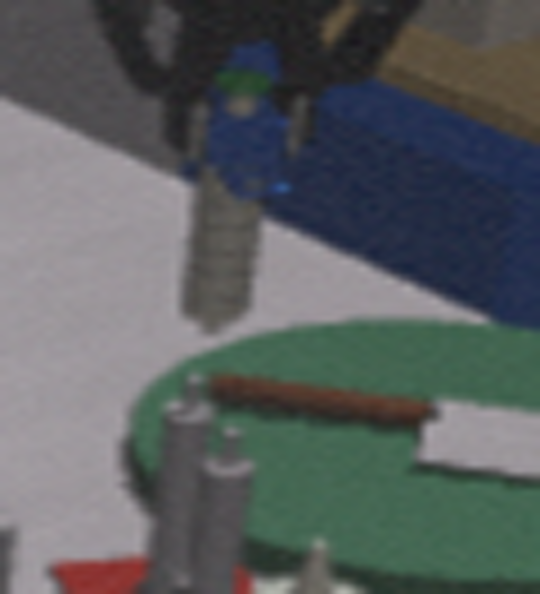

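```bash
python3 - <<'E'
from plan import *
p,R,s=cur()
c=lambda w:((w-[370,125]+.5)*[9,6.6]-.5).round(0)
t=lambda w:((w-[190,165]+.5)*[10,9]-.5).round(0)
u=np.array([np.cos(YH),np.sin(YH),0]);v=np.array([-u[1],u[0],0]);z=np.array([0,0,1])
g=p+.0166*z
for nm,P in(("disc",g+.031*z),("noz",g-.135*z),("eye-",g-.0205*z-.03*u),("eye+",g-.0205*z+.03*u),("end+",g-.0205*z+.042*u),("end-",g-.0205*z-.042*u),("pinU",H+.176*z+.03*u),("pinL",H+.176*z-.03*u),("shU",H+.15*z+.03*u),("shL",H+.15*z-.03*u),("tcp",p)):
    print(nm,"scene",c(proj("scene",P)[0]),"top",t(proj("top",P)[0]))
E
```

```text
disc scene [245.  77.] top [147.  67.]
noz scene [212. 333.] top [299. 222.]
eye- scene [214. 135.] top [150. 209.]
eye+ scene [255. 185.] top [246.  31.]
end+ scene [264. 195.] top [265.  -4.]
end- scene [206. 126.] top [131. 245.]
pinU scene [224. 425.] top [373. 179.]
pinL scene [186. 371.] top [290. 337.]
shU scene [219. 461.] top [391. 199.]
shL scene [182. 407.] top [310. 354.]
tcp scene [235. 153.] top [195. 116.]
```

```bash
python3 -m pendant '[[[0,0,0.04,0,0,0,1],[0,0,0.05,0,0,0,1],[0,0,0.03,0,0,0,1],[0,0,0,0,0,0,1],[0,0,0,0,0,0,1]]]'
python3 - <<'E'
from plan import *
from cell import snapshot
a=snapshot("top");b=snapshot("scene")
cv2.imwrite("pics/t5f.png",a[:,:,::-1]);cv2.imwrite("pics/s5f.png",b[:,:,::-1])
cv2.imwrite("pics/t5z.png",cv2.resize(a[165:230,190:250,::-1],None,fx=10,fy=9,interpolation=cv2.INTER_CUBIC))
cv2.imwrite("pics/s5z.png",cv2.resize(b[130:210,375:425,::-1],None,fx=10,fy=7,interpolation=cv2.INTER_CUBIC))
p,R,s=cur()
c=lambda w:((w-[375,130]+.5)*[10,7]-.5).round(0)
t=lambda w:((w-[190,165]+.5)*[10,9]-.5).round(0)
u=np.array([np.cos(YH),np.sin(YH),0]);v=np.array([-u[1],u[0],0]);z=np.array([0,0,1])
g=p+.0166*z
print(p)
for nm,P in(("disc",g+.031*z),("noz",g-.135*z),("eye-",g-.0205*z-.03*u),("eye+",g-.0205*z+.03*u),("end+",g-.0205*z+.042*u),("end-",g-.0205*z-.042*u),("pinU",H+.176*z+.03*u),("pinL",H+.176*z-.03*u),("shU",H+.15*z+.03*u),("shL",H+.15*z-.03*u),("tcp",p)):
    print(nm,"scene",c(proj("scene",P)[0]),"top",t(proj("top",P)[0]))
E
```

```text
clock: 20.6
tcp_pos: [0.5218, 0.3577, 0.3041]
tcp_rot: [179.9, 0.0, 65.7]
contact_force: [-0.6, -0.1, -1.4]
grip_width: 0.385
[0.52185407 0.35821655 0.30493701]
disc scene [216. 106.] top [178. 104.]
noz scene [180. 370.] top [323. 250.]
eye- scene [182. 165.] top [181. 241.]
eye+ scene [227. 218.] top [274.  67.]
end+ scene [237. 229.] top [292.  33.]
end- scene [174. 154.] top [162. 276.]
pinU scene [199. 416.] top [373. 179.]
pinL scene [157. 359.] top [290. 337.]
shU scene [194. 454.] top [391. 199.]
shL scene [152. 397.] top [310. 354.]
tcp scene [205. 185.] top [224. 150.]
```

View pics/t5z.png

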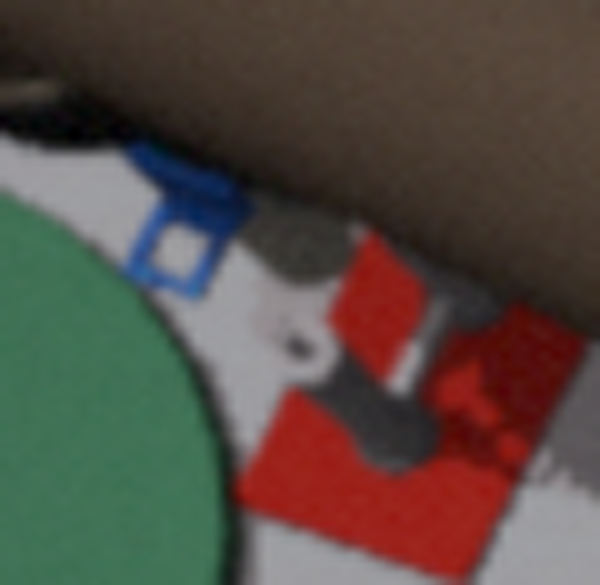

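View pics/s5z.png

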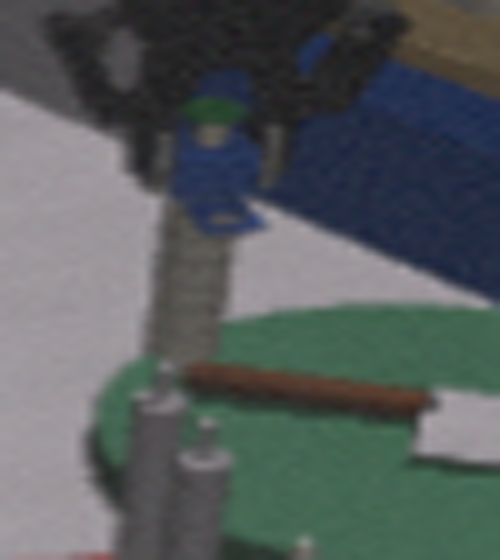

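```bash
python3 -m pendant '[[[0.0035,0.0101,0,0,0,0,1],[0,0,0.03,0,0,0,1],[0,0,0.05,0,0,0,1],[0,0,0.05,0,0,0,1]]]'
python3 -m pendant '[[[0,0,0.06,0,0,0,1],[0,0,0.06,0,0,0,1],[0,0,0.06,0,0,0,1],[0,0,0.04,0,0,0,1],[0,0,0,0,0,0,1],[0,0,0,0,0,0,1]]]'
python3 - <<'E'
from plan import *
from cell import snapshot
a=snapshot("top");b=snapshot("scene")
cv2.imwrite("pics/t6f.png",a[:,:,::-1]);cv2.imwrite("pics/s6f.png",b[:,:,::-1])
cv2.imwrite("pics/t6z.png",cv2.resize(a[165:230,190:250,::-1],None,fx=10,fy=9,interpolation=cv2.INTER_CUBIC))
cv2.imwrite("pics/s6z.png",cv2.resize(b[140:220,375:425,::-1],None,fx=10,fy=7,interpolation=cv2.INTER_CUBIC))
p,R,s=cur();print(p,s["contact_force"],s["joints"].round(0))
E
```

```text
clock: 21.1
tcp_pos: [0.5248, 0.3575, 0.2638]
tcp_rot: [179.9, 0.0, 65.8]
contact_force: [0.4, 0.3, -2.3]
grip_width: 0.384
clock: 21.7
tcp_pos: [0.5251, 0.3578, 0.1993]
tcp_rot: [179.9, -0.0, 65.8]
contact_force: [-0.3, 0.3, -1.6]
grip_width: 0.384
[0.52542248 0.35811982 0.20031285] [-0.69498363  0.53823573 -2.23974222] [ -5.  35. -51.  90.  28.  69.   5.]
```

View pics/t6z.png

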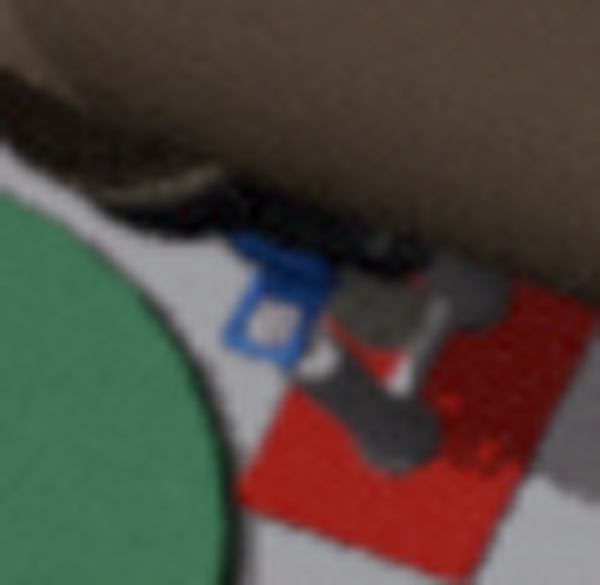

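View pics/s6z.png

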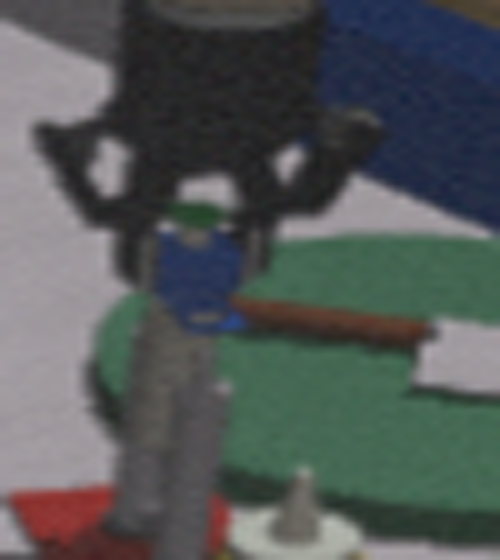

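```bash
python3 -m pendant '[[[0.001,0.002,0.03,0,0,0,1],[0,0,0.03,0,0,0,1],[0,0,0.01,0,0,0,1],[0,0,0.01,0,0,0,1]]]'|egrep "pos|force"
python3 -m pendant '[[[0,0,0.01,0,0,0,1],[0,0,0.01,0,0,0,1],[0,0,0,0,0,0,1]]]'|egrep "pos|force"
```

```text
tcp_pos: [0.5258, 0.3575, 0.1748]
contact_force: [0.1, 0.5, -1.2]
tcp_pos: [0.5258, 0.3575, 0.169]
contact_force: [-0.2, -0.8, -2.3]
```

```bash
python3 -m pendant '[[[0,0,0.015,0,0,0,1],[0,0,0.01,0,0,0,1],[0,0,0.005,0,0,0,1],[0,0,0,0,0,0,1]]]'|egrep "pos|force"
python3 -m pendant '[[[0,0,0.005,0,0,0,1],[0,0,0,0,0,0,1]]]'|egrep "pos|force"
```

```text
tcp_pos: [0.5258, 0.3575, 0.1601]
contact_force: [-0.3, 0.6, -1.2]
tcp_pos: [0.5259, 0.3576, 0.1589]
contact_force: [-0.2, 0.5, -1.2]
```

```bash
for k in 1 2 3; do python3 -m pendant '[[[0,0,0.004,0,0,0,1],[0,0,0,0,0,0,1]]]'|egrep "pos|force"; done
python3 - <<'E'
from plan import *
from cell import snapshot
a=snapshot("top");b=snapshot("scene")
cv2.imwrite("pics/t7z.png",cv2.resize(a[165:230,190:250,::-1],None,fx=10,fy=9,interpolation=cv2.INTER_CUBIC))
cv2.imwrite("pics/s7z.png",cv2.resize(b[140:220,375:425,::-1],None,fx=10,fy=7,interpolation=cv2.INTER_CUBIC))
E
```

```text
tcp_pos: [0.5259, 0.3576, 0.1576]
contact_force: [-0.2, -1.2, -1.7]
tcp_pos: [0.526, 0.3577, 0.1567]
contact_force: [-0.3, -0.1, -0.0]
tcp_pos: [0.5262, 0.3579, 0.1565]
contact_force: [-1.8, -1.5, 6.2]
```

View pics/t7z.png

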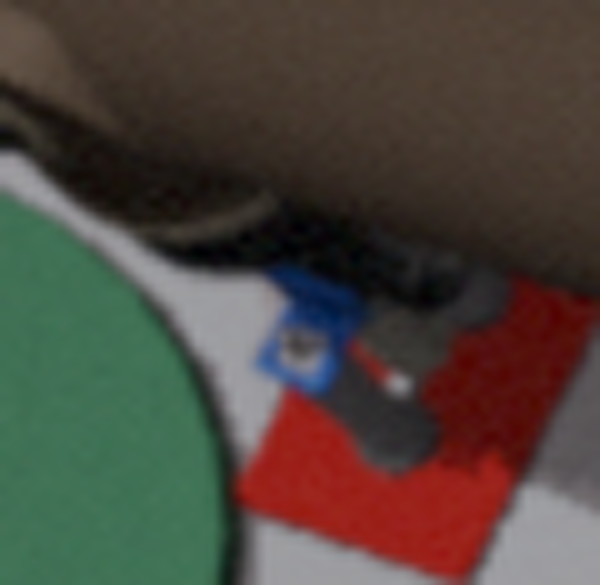

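View pics/s7z.png

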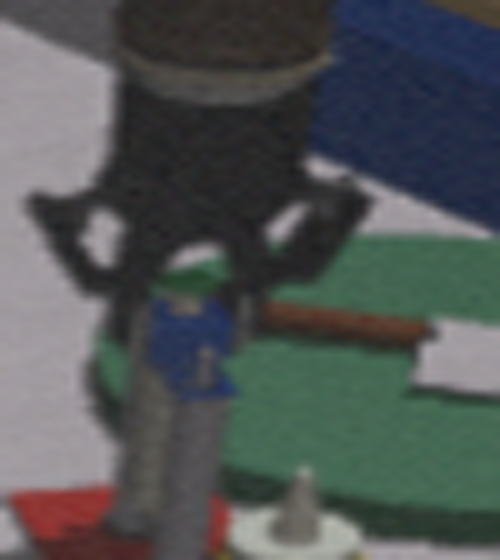

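```bash
python3 -m pendant '[[[0,0,0,0,0,0,0.5],[0,0,0,0,0,0,0.3],[0,0,0,0,0,0,0],[0,0,0,0,0,0,0],[0,0,0,0,0,0,0],[0,0,0,0,0,0,0]]]'|egrep "pos|force|grip"
python3 -m pendant '[[[0,0,-0.02,0,0,0,0],[0,0,-0.05,0,0,0,0],[0,0,-0.1,0,0,0,0],[0,0,-0.12,0,0,0,0],[0,0,-0.12,0,0,0,0]]]'|egrep "pos|force|grip"
```

```text
tcp_pos: [0.5259, 0.3576, 0.1553]
contact_force: [-0.7, -0.2, 0.3]
grip_width: 1.001
tcp_pos: [0.5254, 0.3579, 0.281]
contact_force: [1.0, 0.9, -0.8]
grip_width: 1.0
```

```bash
python3 -m pendant '[[[-0.08,-0.03,-0.06,0,0,0,0],[-0.12,-0.05,-0.06,0,0,0,0],[-0.14,-0.06,-0.03,0,0,0,0],[-0.14,-0.06,0,0,0,0,0],[-0.14,-0.06,0,0,0,0,0],[-0.14,-0.06,0,0,0,0,0],[-0.1,-0.03,0,0,0,0,0],[0,0,0,0,0,0,0]]]'
python3 - <<'E'
from plan import *
from cell import snapshot
a=snapshot("top");b=snapshot("scene")
cv2.imwrite("pics/t8.png",a[:,:,::-1]);cv2.imwrite("pics/s8.png",b[:,:,::-1])
cv2.imwrite("pics/t8z.png",cv2.resize(a[165:230,190:250,::-1],None,fx=10,fy=9,interpolation=cv2.INTER_CUBIC))
cv2.imwrite("pics/s8z.png",cv2.resize(b[140:220,375:425,::-1],None,fx=10,fy=7,interpolation=cv2.INTER_CUBIC))
E
```

```text
clock: 25.7
tcp_pos: [0.3218, 0.1635, 0.3239]
tcp_rot: [179.5, 0.2, 65.6]
contact_force: [0.1, 0.3, -0.1]
grip_width: 1.0
```

View pics/t8.png

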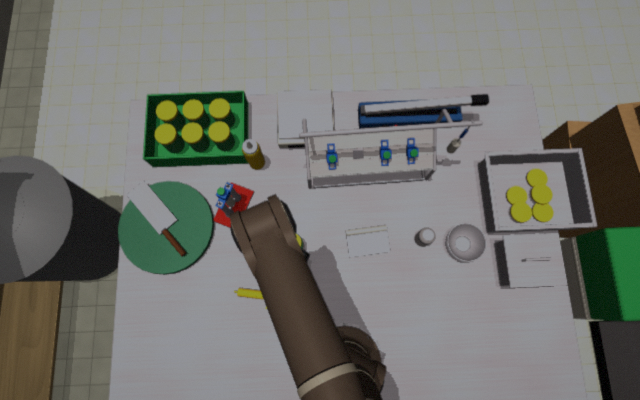

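View pics/t8z.png

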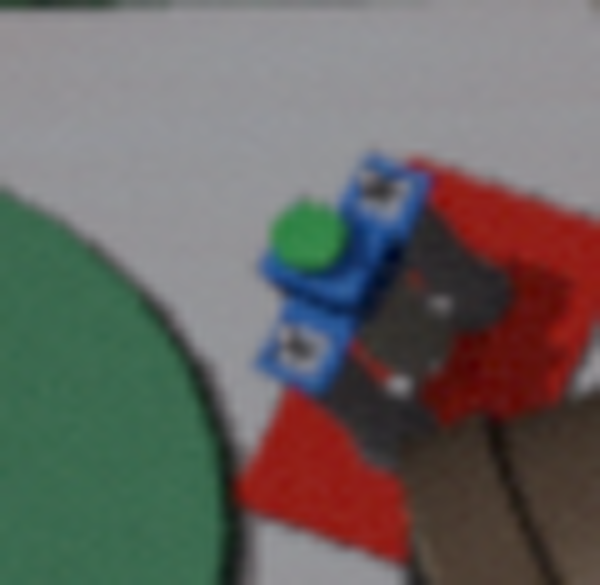

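View pics/s8z.png

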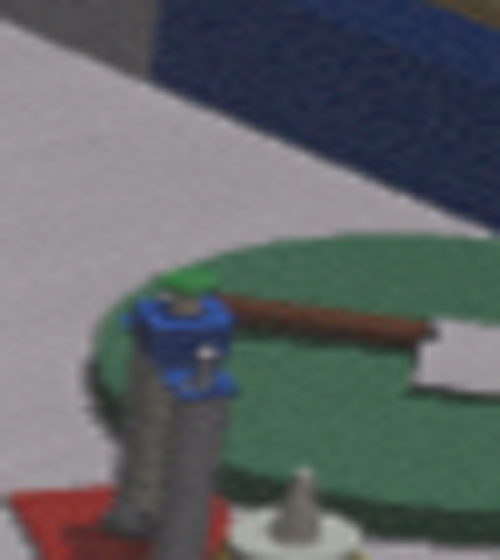

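View pics/s8.png

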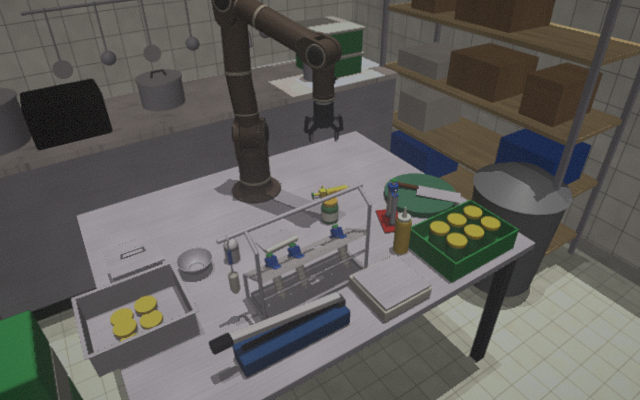

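```bash
python3 -c "
from cell import *
print(hand_in())"
```

```text
the job is handed in; nothing more can be done
None
```

I pressed all four plungers. Syringe 2 was the sticking one, and it now hangs on the red stand. I handed the job in at about 26 s of the 61 s allowed.

- **Good syringes (1, 3, 4):** all three slid with about 2–6 N of drag and reached their stop at 12–16 N. In the last pictures they stand in their rack places with the discs down.
- **Sticking syringe (2):** it stopped hard at about 15 mm, and I backed off at 14 N. I lifted it out along its axis and turned it half round, because the wrist joint was near its limit. It settled on the stand within about 1 mm of the expected height.
- **Last checks:** the final top picture shows a pin centred in each loop eye. The syringe looks upright, nothing else appears moved, and the open gripper is well clear, with contact force near zero.

**Disagreements:**
- The first position fit from the top camera was about 2 mm off along the syringe axis compared with where the plungers stopped.
- The two cameras also differed by a few millimetres on the stand's position. I corrected by comparing eye and pin directly in the pictures before lowering.
- I did not measure the final grip-point error separately; I judged the fit from the pictures and the seating height.

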